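# Load the spring press with cake moulds, tare its dial and wind it to the set pressure

### The arm

A 6-joint arm with a two-finger parallel gripper is mounted at the origin on the work surface. World frame = base frame: x ahead of the robot, y to its left, z up, the work surface at z = 0. Lengths are in mm, angles in rad, forces in N, time in s.
With the tool pointing down it reaches from about 350 to 975 mm from the base axis. Payload 7.1 kg.
Tool frame: the origin (TCP) lies on the front face of the gripper's body, between the roots of the fingers; the fingertips stand 80 mm ahead of it and the grasp point (between the pads) lies 61 mm ahead of it (ctrl.tcp_to_grasp is the distance from the TCP to the grasp point, in mm); z points along the fingers, y is the direction in which the jaws open and shut (so a half turn about z gives the same grasp; the last joint's range is limited). The gripper opens to 88 mm and grips with 3 to 60 N. Pads are 20 mm wide; open, the fingers measure 115 mm over their backs; the gripper's body (75 mm by 178 mm) begins 61 mm behind the grasp point.
Start: joints at [-1.327, 0.423, 1.63, -0, 1.089, -0.019], TCP at [162.385, -603.52, 302.675] pointing down, gripper open.
Joint ranges: [-3, 3], [-0.9, 2.11], [0.09, 2.58], [-1.31, 4.45], [0.11, 2.69], [-2.54, 2.54]. Speed limits (rad/s): [2.39, 2.39, 3.01, 3.14, 3.14, 3.14].

### API

Orientations are given as a rotation vector (axis times angle).
In Python, from workcell import telemetry, get_image, ctrl gives the robot as it stands.
- The arm moves only by the tool send_rows, never from a script. Its argument "rows" is a list of rows, each a list of 5 numbers: the shift along the tool's x, y, z in m, then the turn about the tool's z in rad, then the opening, from -1 (shut) to 1 (fully open). A call has 1 to 5 rows; each row shifts and turns the commanded pose from where the row before left it, along the tool's axes as they then stand; what a row does not reach is not made up. A row lasts 1/10 s, in which the tool goes at most 50 mm and 8.59 degrees, less where a joint would pass 70% of its speed; a pose out of reach is approached as far as the arm can. A call with a gripper value outside its range is refused whole. The fingers move at their own pace and stop on an object; the grip force is fixed at half the most. Time passes only in rows, so rows that do not move let the fingers close. It gives the time, the measured TCP pose, the force and the opening at its end, in the units of the state.
- telemetry.get_obs(): the state, without advancing time (a new reading comes with each control period).
- get_image(name): name is "side" or "top" or "wrist"; returns a dict with "color" (420x560x3 uint8, blue, green, red), "z_map" (420x560 float32, mm along the optical axis (not along the pixel's ray), 0 where there is no reading), "camera_matrix" (3x3 intrinsics, pixels), "rvec" (rotation vector, rad) and "tvec" (3), from world to camera coordinates, as OpenCV has them. Camera axes: x right, y down, z forward; pixel columns grow to the right and rows downward; lengths in mm; the calibration is good to about 2 mm. The wrist camera is an equidistant fisheye: a pixel r from the principal point sees the ray r / f radians off the axis. A picture is of the moment at which its call begins.
- ctrl.close_job(): hands the job in, once; it reports no verdict.
The state is a dict: "t": time; "qpos": joint angles; "qvel": joint speeds; "joint_torque": joint torques, N m; "ee_pos": TCP position; "orientation": TCP orientation; "ft_force": force on the tool from outside, world axes, zero at the start; "moment": the same for the moment, N m; "width": finger opening in mm.
Only numpy, scipy, OpenCV 4.12 (cv2) and the standard library are available. Lean on these libraries where they do the work, as an engineer would, in place of code of your own. Each camera call takes 0.05 s, during which the arm holds its last target.

### The job

Press this batch of cakes: stand every filled mould from the cream tray upright on the bed of the spring press and, with all of them on and nothing pressing, turn the dial's bezel until the pointer reads zero on the red mark. With the swing arm closed right over the bed against its stop, wind the red tension wheel clockwise until it is firm and the pointer stands in the green band, and leave it so, without disturbing the bowl and the jar.

Things in the scene. Friction and masses are not known exactly. Their poses are not given: they have to be found in the camera images.
- press: Grey spring press, fixed; base 300 x 300 x 28 mm. Origin on the table under the centre of its square bed, x and y along the bed's sides, z up. Post with blue swing arm at (140, -140) mm; dial on a pedestal on the +y side. Arm joint 0: plate and red wheel straight above the bed. Arm open (joint 1.45 to 1.75): they stand off the -y side and the bed is free from above.
- bed_c (a point): Centre of the top face of the press's weighing bed: an aluminium platform 220 x 220 mm with a raised rim 5 mm wide and 7 mm high round its edge (210 mm clear inside). x, y along its sides, z up. The bed rides on a spring and sinks 0.2 mm per newton on it (at most 17.5 mm).
- swing_peg (a point): Centre of the black upright peg on top of the swing arm, for swinging it: 20 mm diameter, 50 mm tall (25 mm above and below this point), 100 mm from the post's axis. The arm's own top lies 25 mm below this point. The arm pivot is stiff: about 12 N at the peg, and it stays where it is left.
- post_top (a point): Point on the axis of the arm's post (arm pivot), 178 mm above the table. The pivot axis is vertical.
- swing_arm (a joint): Angle of the swing arm (rad): 0 = against its stop, plate straight above the bed; grows anticlockwise seen from above as the arm is swung open; limit 1.9. It closes clockwise seen from above.
- wheel_c (a point): Centre of the red scalloped tension wheel at the swing arm's end, at half thickness on its vertical axis: 64 mm diameter, 22 mm thick. It can be pinched across its diameter from above: 20 mm free below it; the dark screw stands up to 25 mm out of its top in the middle. The wheel stays at one height; the screw goes up and down through it.
- wheel (a joint): Angle of the tension wheel (rad), grows clockwise seen from above and lowers the press plate 4 mm per rad; runs from -0.2 to 7.4. Drag is 0.3 N m while the plate is free and rises by 0.004 N m for each newton of press load (about 0.5 N m when set). It stays where it is left.
- plate_under (a point): Centre of the underside of the square aluminium press plate (196 x 196 x 10 mm) under the swing arm. It rises and falls with the screw and is 115 mm above the table at wheel angle 0; it starts 5 to 10 mm above the level of mould lids standing on the bed.
- press_plate: The press plate with its screw (see plate_under); origin at the centre of its underside.
- dial_c (a point): Centre of the dial's black knurled bezel at half its height, on its vertical axis: bezel 68 mm diameter, 21 mm tall, underside 72 mm above the table on a 52 mm thick column that stands on a 34 mm high box, 90 x 84 mm. The bezel is turned by its outside (0.08 N m of drag) and carries the white scale card, with a red zero mark and a green band.
- bezel (a joint): Angle of the bezel with its scale card (rad), grows clockwise seen from above; at 0 the red zero mark lies on the press's +x side of the dial; runs from -1.3 to 1.8. It stays where it is left.
- pointer (a joint): Angle of the black pointer (rad), grows clockwise seen from above, on the same scale as bezel: the dial reads zero when the two are equal. It turns 0.08 rad per newton of anything that weighs or presses on the bed; 0 with the bed empty. The green band's middle lies 4.4 rad clockwise of the red zero mark (55 N of press load); it is 0.6 rad wide.
- pointer_tip (a point): Tip of the black pointer, 25 mm from the dial's axis.
- zero_mark (a point): The red zero mark on the scale card, 25 mm from the dial's axis; it turns with the bezel.
- green_mid (a point): Middle of the green band on the scale card, 25 mm from the dial's axis; it turns with the bezel.
- tray: Cream plastic tray 240 x 240 x 38 mm, walls 5 mm, floor 5 mm, fixed to the table; its rim lip reaches 8 mm out. Origin under its centre, on the table. The moulds start in it.
- bowl: Bystander: open aluminium bowl, 130 mm across, 50 mm high, loose; origin at the centre of its underside.
- jar: Bystander: amber jar with white cap, 70 mm diameter, 100 mm high, loose; origin at the centre of its underside.
- mould1_c (a point): Filled round steel mould 1 with a cream lid that has a yellow spot, closed: 56 mm diameter, 45 mm high, 240 to 380 g; this point is its centre, 22.5 mm above its foot; z up. May be absent.
- mould2_c (a point): Filled round steel mould 2 with a cream lid that has a yellow spot, closed: 56 mm diameter, 45 mm high, 240 to 380 g; this point is its centre, 22.5 mm above its foot; z up. May be absent.
- mould3_c (a point): Filled round steel mould 3 with a cream lid that has a yellow spot, closed: 56 mm diameter, 45 mm high, 240 to 380 g; this point is its centre, 22.5 mm above its foot; z up. May be absent.
- mould4_c (a point): Filled round steel mould 4 with a cream lid that has a yellow spot, closed: 56 mm diameter, 45 mm high, 240 to 380 g; this point is its centre, 22.5 mm above its foot; z up. May be absent.
Mind the look-alikes: they are no part of the job. What is shaped like the part that bears mould2_c but pink is not meant.

How it is judged (in metres and radians):
On the way, in this order (a step that is already met when the one before it is completed fails the run):
1. every mould stands upright on the weighing bed (x of mould1_c in the frame of bed_c between -0.086 and 0.086 m and y of mould1_c in the frame of bed_c between -0.086 and 0.086 m and z of mould1_c in the frame of bed_c between 0.015 and 0.029 m and angle between each of mould1_c, mould2_c, mould3_c, mould4_c's own z axis and vertical below 0.12 rad and x of mould2_c in the frame of bed_c between -0.086 and 0.086 m and y of mould2_c in the frame of bed_c between -0.086 and 0.086 m and z of mould2_c in the frame of bed_c between 0.015 and 0.029 m and x of mould3_c in the frame of bed_c between -0.086 and 0.086 m and y of mould3_c in the frame of bed_c between -0.086 and 0.086 m and z of mould3_c in the frame of bed_c between 0.015 and 0.029 m and x of mould4_c in the frame of bed_c between -0.086 and 0.086 m and y of mould4_c in the frame of bed_c between -0.086 and 0.086 m and z of mould4_c in the frame of bed_c between 0.015 and 0.029 m), for 0.2 s.
2. with all moulds on the bed, nothing else pressing, the pointer stands on the red zero mark (within 3.2 mm at the tip) (all of step 1 and horizontal distance between pointer_tip and zero_mark below 0.0032 m and contact force between press_plate and anything else below 0.3 N), for 0.3 s.
At the end, for the whole second after the job is handed in: Every mould stands upright on the bed inside its rim, the arm is within 0.06 rad of its stop, the plate presses with more than 45 N, the pointer tip is within 8.5 mm of the middle of the green band (in the band), the wheel is still, all is let go (all of step 1 and value of joint swing_arm below 0.06 rad and horizontal distance between pointer_tip and green_mid below 0.0085 m and contact force between press_plate and anything else above 45 N and velocity of joint wheel below 0.05 rad/s); the robot touches nothing.
It fails at once if the bowl is moved more than 30 mm (distance of bowl from where it was at the start of the episode above 0.03 m).
It fails at once if the jar is moved more than 30 mm (distance of jar from where it was at the start of the episode above 0.03 m).
Of mould1, mould2, mould3, mould4 only 2 to 4 are there at a start; the rules pass over those that are not, and their reading is None.
At some moment in a run one of mould1, mould2, mould3, mould4 may be knocked a few centimetres aside while the robot is not near it.
It also fails if it takes over 210 s, if anything falls off the work surface, if the arm or the gripper's body presses on something with over 40 N, if the wrist force passes 120 N, or if a joint passes its speed limit or range.

## Working session

There is one attempt and no reset: what is moved stays moved. The work goes in short steps, Python scripts to look and compute and a tool call to move; the robot and the scene stay as the last step left them, time stands still between calls to the robot, and variables do not carry over. Pictures are saved under pics/ and viewed, and the job is handed in when it is done.

Besides the shell and the picture viewer there is one more tool, called as name([rows], argument=value, ...), one row to a line, values as JSON. send_rows: Moves the arm, as the interface text tells. Its arguments: {"type":"object","properties":{"rows":{"type":"array"}},"required":["rows"]}

```bash
ls; mkdir -p pics
cat > h.py <<'E'
import numpy as np, cv2
from workcell import telemetry, get_image, ctrl
def snap(name,fn):
    im=get_image(name); cv2.imwrite('pics/'+fn,im['color']); np.savez('pics/'+fn+'.npz',**im); return im
def load(fn): return dict(np.load('pics/'+fn+'.npz'))
def w(im,u,v,z=None):
    K=np.array(im['camera_matrix']);R=cv2.Rodrigues(np.array(im['rvec'],float))[0];t=np.array(im['tvec'],float).ravel()
    d=np.linalg.inv(K)@np.array([u,v,1.])
    o=-R.T@t; dw=R.T@d
    if z is None:
        return o+dw*float(im['z_map'][int(v),int(u)])
    return o+dw*(z-o[2])/dw[2]
def proj(im,p):
    return cv2.projectPoints(np.array(p,float).reshape(-1,3),np.array(im['rvec'],float),np.array(im['tvec'],float),np.array(im['camera_matrix']),None)[0].reshape(-1,2)
E
python3 - <<'E'
from h import *
o=telemetry.get_obs(); print(o)
for n in('top','side','wrist'):
    im=snap(n,n+'0.png'); print(n,im['camera_matrix'],im['rvec'],im['tvec'])
E
```

```text
pics
{'t': 0.0, 'qpos': array([-1.32696599e+00,  4.23782808e-01,  1.63069786e+00, -2.18216615e-05,
        1.08858405e+00, -1.90123436e-02]), 'qvel': array([-0.00058832,  0.00113122, -0.00013763,  0.00166795, -0.00116629,
        0.00094289]), 'joint_torque': array([ 2.65802788e-03, -5.44619286e+01, -2.73671150e+01,  6.46269880e-02,
        2.27436551e-02, -9.62863146e-05]), 'ee_pos': array([ 162.29935498, -603.10735762,  301.93475167]), 'orientation': array([-3.11305145e+00, -4.11509225e-01,  2.89408844e-04]), 'ft_force': array([-0.30480276,  1.09353393,  0.51469353]), 'moment': array([-0.0256664 ,  0.0565363 ,  0.00300083]), 'width': 87.60303201959937}
top [[422.90240781   0.         281.1441089 ]
 [  0.         422.90240781 213.19085748]
 [  0.           0.           1.        ]] [ 2.14972795 -2.0718849   0.21045106] [  28.438973    575.09942047 1192.89299488]
side [[501.19949139   0.         277.57683352]
 [  0.         501.19949139 209.30651783]
 [  0.           0.           1.        ]] [ 2.31368816 -0.40897881  0.1794908 ] [-505.04820081  261.59494659 1454.85381822]
wrist [[325.1922621    0.         282.85583003]
 [  0.         325.1922621  209.13844733]
 [  0.           0.           1.        ]] [-2.30182548  1.76531569  0.25947437] [-624.831969    -33.94881748  391.86210178]
```

View pics/top0.png

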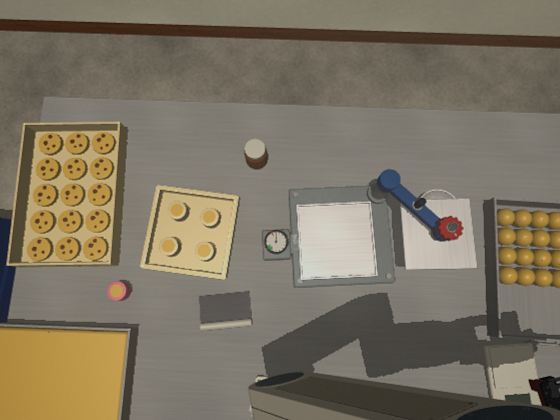

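View pics/side0.png

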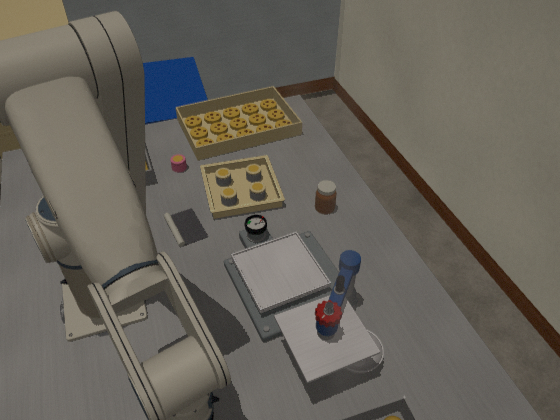

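View pics/wrist0.png

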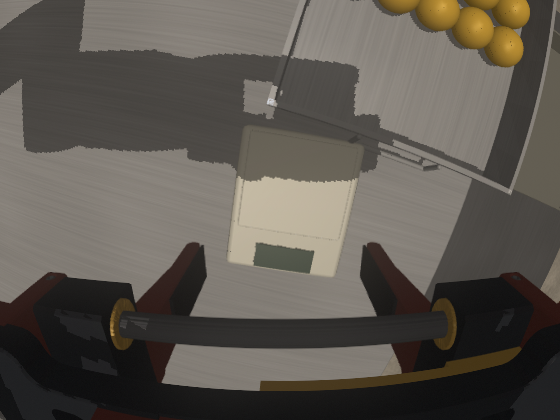

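Run:
```python
from h import *
im=load('top0.png')
for n,u,v in [('m',178,211),('m',210,217),('m',170,246),('m',204,251),('dial',275,241),('bed',337,240),('post',389,180),('wheel',450,228),('peg',420,203),('jar',255,146),('pink',117,290),('bowl',437,192),('plate',415,255),('floor',190,230)]:
    print(n,w(im,u,v).round())
for n,z in [('bed',48)]:
    for u,v in [(300,204),(371,203),(377,277),(300,279)]: print(w(im,u,v,z).round(1),w(im,u,v).round(1))
for u,v in [(291,190),(386,186),(394,281),(292,286)]: print('base',w(im,u,v,28).round(1),w(im,u,v).round(1))
c=cv2.resize(im['color'][160:310,130:480],None,fx=2.28,fy=2.28,interpolation=cv2.INTER_CUBIC);cv2.imwrite('pics/c0.png',c)
c=cv2.resize(im['color'][215:270,250:305],None,fx=10,fy=10,interpolation=cv2.INTER_CUBIC);cv2.imwrite('pics/c1.png',c)
```

```text
m [570. 357.  54.]
m [556. 261.  52.]
m [466. 373.  46.]
m [455. 272.  47.]
dial [487.  64.  83.]
bed [ 500. -116.   59.]
post [ 648. -237.  192.]
wheel [ 516. -381.  227.]
peg [ 580. -309.  222.]
jar [767. 134.  96.]
pink [333. 516.  43.]
bowl [ 661. -421.   39.]
plate [ 457. -323.  121.]
floor [522. 327.   6.]
[606.2  -5.8  48. ] [611.   -6.5  27.2]
[ 617.  -218.6   48. ] [ 620.4 -221.5   33.9]
[ 397.6 -234.6   48. ] [ 398.9 -239.1   27.4]
[383.6 -12.   48. ] [384.4 -12.6  33.1]
base [653.9  22.4  28. ] [653.9  22.4  27.9]
base [ 677.2 -269.1   28. ] [ 631.5 -229.9  188.7]
base [ 389.  -288.7   28. ] [ 389.2 -289.3   26. ]
base [363.5  10.1  28. ] [364.6   9.4  -2.7]
```

View pics/c0.png

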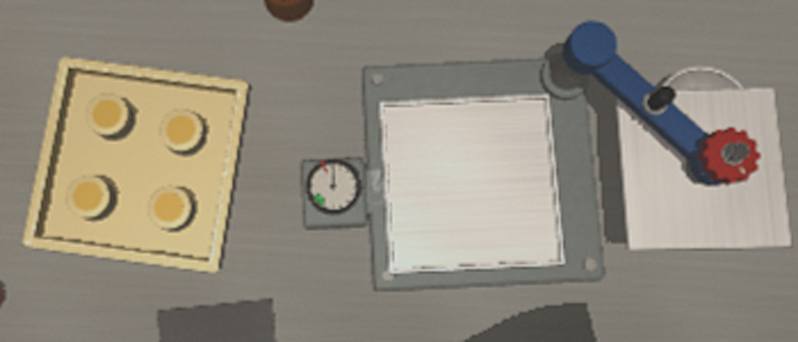

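View pics/c1.png

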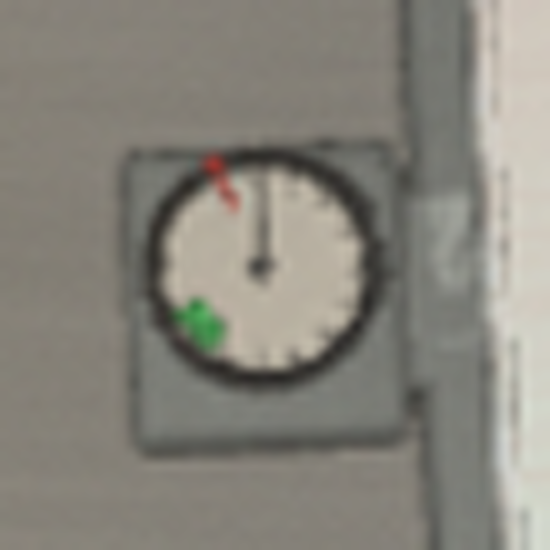

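```bash
cat >> h.py <<'E'
def cloud(im):
    K=np.array(im['camera_matrix']);R=cv2.Rodrigues(np.array(im['rvec'],float))[0];t=np.array(im['tvec'],float).ravel()
    z=im['z_map'];v,u=np.mgrid[0:z.shape[0],0:z.shape[1]]
    P=np.stack([(u-K[0,2])/K[0,0]*z,(v-K[1,2])/K[1,1]*z,z],-1)
    W=(P-t)@R; W[z==0]=np.nan; return W
E
python3 - <<'E'
from h import *
im=load('top0.png');W=cloud(im)
def med(u0,u1,v0,v1): 
    q=W[v0:v1,u0:u1].reshape(-1,3);print(np.nanmedian(q,0).round(1),np.nanstd(q[:,2]).round(1))
print('table');med(200,250,100,130);med(60,100,300,320)
print('bed');med(310,365,215,270);print('plate');med(405,430,235,265)
# bed region by height
def rect(zlo,zhi,box,name):
    m=(W[...,2]>zlo)&(W[...,2]<zhi);b=np.zeros(m.shape,bool);b[box[0]:box[1],box[2]:box[3]]=1;m&=b
    m=cv2.morphologyEx(m.astype(np.uint8),cv2.MORPH_OPEN,np.ones((3,3)))
    n,l,s,c=cv2.connectedComponentsWithStats(m);i=1+s[1:,4].argmax();q=W[l==i]
    r=cv2.minAreaRect(q[:,:2].astype(np.float32));print(name,r,np.median(q[:,2]),s[i]);return l==i
rect(44,75,(195,290,294,384),'bed');rect(108,135,(190,280,398,482),'plate');rect(15,42,(180,295,285,400),'base');rect(62,105,(220,265,255,295),'dial')
hsv=cv2.cvtColor(im['color'],cv2.COLOR_BGR2HSV)
for n,u,v in [('m',178,211),('m',210,217),('m',170,246),('m',204,251)]:
    s=hsv[v-12:v+13,u-12:u+13]; 
    sub=im['color'][v-12:v+13,u-12:u+13]
    print(hsv[v,u],hsv[v,u-7],hsv[v,u-20])
E
```

```text
table
[907.6 255.1  -1.3] 210.5
[ 2.725e+02  6.374e+02 -4.000e-01] 2.6
bed
[ 493.9 -116.5   59.3] 2.4
plate
[ 472.3 -328.7  123. ] 2.3
bed ((500.5037536621094, -113.62832641601562), (221.09767150878906, 220.44027709960938), 4.899533271789551) 59.63848556309105 [ 297  202   81   78 5692]
plate ((519.5880126953125, -388.769775390625), (196.56944274902344, 199.1080322265625), 3.497692584991455) 122.86038332159461 [ 400  199   77   71 3790]
base ((520.2274169921875, -121.58895874023438), (300.8968505859375, 320.8844299316406), 4.4024338722229) 27.187059751669466 [ 285  186  110  102 3902]
dial ((484.6640930175781, 60.95983123779297), (66.54155731201172, 62.77836227416992), 2.046297788619995) 84.36422364754442 [265 230  23  24 457]
[ 20 150 191] [ 20 152 191] [ 21  92 108]
[ 20 148 195] [ 20 139 197] [ 21  89 203]
[ 20 146 197] [ 20 150 195] [20 86 89]
[ 20 144 202] [ 20 105 202] [ 21  89 207]
```

```bash
cat >> h.py <<'E'
def spots(im,box=(180,285,135,245),z=50,smin=122):
    hsv=cv2.cvtColor(im['color'],cv2.COLOR_BGR2HSV)
    m=((hsv[...,1]>smin)&(hsv[...,2]>150)&(abs(hsv[...,0].astype(int)-20)<6)).astype(np.uint8)
    b=np.zeros_like(m);b[box[0]:box[1],box[2]:box[3]]=1;m*=b
    n,l,s,c=cv2.connectedComponentsWithStats(m)
    for i in range(1,n):
        if s[i,4]>25: print(c[i].round(1),s[i,4],w(im,c[i][0],c[i][1],z).round(1))
def to(x,y,z,yaw=None,n=1):
    o=telemetry.get_obs();R=cv2.Rodrigues(np.array(o['orientation'],float))[0];p=np.array(o['ee_pos'])
    d=R.T@(np.array([x,y,z])-p)/1000; cy=np.arctan2(R[1,0],R[0,0])
    dt=0 if yaw is None else (cy-yaw+np.pi)%(2*np.pi)-np.pi
    print('now',p.round(1),'yaw',round(cy,3),'tilt',np.degrees(np.arccos(-R[2,2])).round(2),'q6',o['qpos'][5].round(2),'F',np.round(o['ft_force'],1),'w',round(o['width'],1),'t',o['t'])
    print('d',d.round(4),'turn',round(dt,3),'min rows',round(max(np.linalg.norm(d)/.05,abs(dt)/.15),1))
E
python3 - <<'E'
from h import *
im=load('top0.png');spots(im)
to(560,261,300,0.08)
E
```

```text
[176.4 209.4] 118 [575.5 362.9  50. ]
[208.7 216.4] 116 [558.  265.1  50. ]
[167.9 245.5] 124 [466.6 378.5  50. ]
[203.5 250.4] 119 [455.9 273.   50. ]
now [ 162.3 -603.2  302.1] yaw 0.263 tilt 0.07 q6 -0.02 F [0.4 0.7 0.5] w 88.1 t 0.15
d [ 0.6085 -0.7312  0.003 ] turn 0.183 min rows 19.0
```

send_rows([
  [0.035,-0.035,0,0,1],
  [0.035,-0.035,0,0,1],
  [0.035,-0.035,0,0,1],
  [0.035,-0.035,0,0,1],
  [0.035,-0.035,0,0,1],
])

```text
t: 0.65
ee_pos: [286.4, -387.2, 302.5]
orientation: [-3.114, -0.411, -0.0]
ft_force: [0.1, -0.2, -0.4]
width: 87.7
```

send_rows([
  [0.033,-0.037,0,0,1],
  [0.033,-0.037,0,0,1],
  [0.033,-0.037,0,0,1],
  [0.033,-0.037,0,0,1],
  [0.033,-0.037,0,0,1],
])

```text
t: 1.15
ee_pos: [397.6, -165.7, 302.8]
orientation: [3.114, 0.411, 0.001]
ft_force: [1.3, -0.9, -0.5]
width: 87.7
```

send_rows([
  [0.03,-0.04,0,0,1],
  [0.03,-0.04,0,0,1],
  [0.03,-0.04,0,0,1],
  [0.03,-0.04,0,0,1],
  [0.03,-0.04,0,0.05,1],
])

```text
t: 1.65
ee_pos: [490.4, 66.7, 302.7]
orientation: [3.124, 0.333, 0.0]
ft_force: [0.3, 0.1, 0.6]
width: 87.3
```

Run:
```python
from h import *
to(455,273,250,0.08)
im=snap('top','top1.png');spots(im)
```

```text
now [490.4  66.7 302.7] yaw 0.212 tilt 0.01 q6 1.47 F [0.3 0.1 0.6] w 87.3 t 1.65
d [ 0.0089 -0.2091  0.0527] turn 0.132 min rows 4.3
[176.4 209.4] 118 [575.5 362.9  50. ]
[208.8 216.4] 118 [557.9 264.8  50. ]
[167.9 245.5] 125 [466.5 378.6  50. ]
[203.5 250.4] 120 [456.1 272.9  50. ]
```

View pics/top1.png

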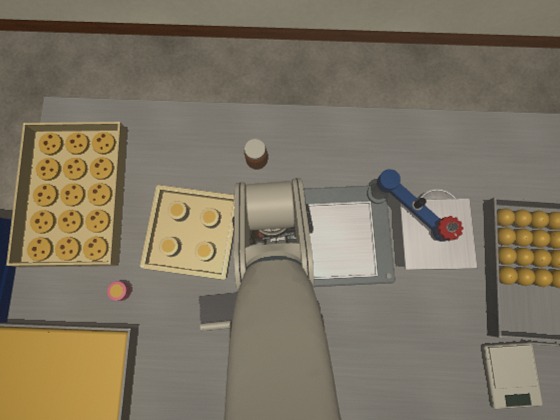

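send_rows([
  [0.0,0,0,0.132,1],
  [-0.003,-0.045,0.01,0,1],
  [-0.003,-0.045,0.01,0,1],
  [-0.003,-0.045,0.01,0,1],
  [-0.003,-0.045,0.01,0,1],
])

```text
t: 2.2
ee_pos: [463.1, 244.5, 262.3]
orientation: [3.139, 0.126, -0.0]
ft_force: [1.3, -0.2, 0.8]
width: 87.9
```

Run:
```python
from h import *
to(456,273,96,0.08)
im=snap('wrist','w1.png')
```

```text
now [463.1 244.5 262.3] yaw 0.08 tilt 0.0 q6 1.95 F [ 1.3 -0.2  0.8] w 87.9 t 2.2
d [-0.0048 -0.029   0.1663] turn 0.0 min rows 3.4
```

View pics/w1.png

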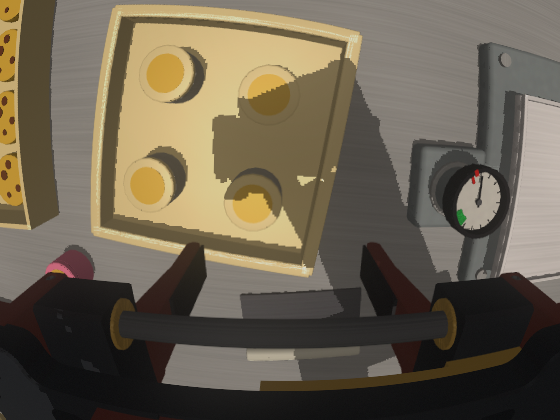

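```bash
cat >> h.py <<'E'
def wf(im,u,v,z):
    K=np.array(im['camera_matrix']);R=cv2.Rodrigues(np.array(im['rvec'],float))[0];t=np.array(im['tvec'],float).ravel()
    a=np.array([(u-K[0,2])/K[0,0],(v-K[1,2])/K[1,1]]);r=np.hypot(*a)
    d=np.append(a/r*np.sin(r),np.cos(r)); o=-R.T@t; dw=R.T@d
    return o+dw*(z-o[2])/dw[2]
def proj_f(im,p):
    R=cv2.Rodrigues(np.array(im['rvec'],float))[0];t=np.array(im['tvec'],float).ravel();K=np.array(im['camera_matrix'])
    c=R@np.array(p)+t; th=np.arctan2(np.hypot(c[0],c[1]),c[2]);ph=np.arctan2(c[1],c[0])
    return K[0,2]+K[0,0]*th*np.cos(ph),K[1,2]+K[1,1]*th*np.sin(ph)
E
python3 - <<'E'
from h import *
im=load('w1.png')
for u,v in [(252,200),(268,95),(148,185),(166,73)]: print(wf(im,u,v,50).round(1))
print('dial',wf(im,478,203,90),'bedcorner', wf(im,524,96,62))
E
```

```text
[461.  272.9  50. ]
[559.  264.9  50. ]
[468.5 377.3  50. ]
[576.9 361.6  50. ]
dial [486.63241436  64.53431937  90.        ] bedcorner [600.82410719   2.58154064  62.        ]
```

send_rows([
  [-0.004,-0.029,0.02,0,1],
  [0,0,0.046,0,1],
  [0,0,0.046,0,1],
  [0,0,0.036,0,1],
  [0,0,0.018,0,1],
])

```text
t: 2.75
ee_pos: [455.7, 270.7, 93.5]
orientation: [3.137, 0.127, -0.007]
ft_force: [-0.4, 0.7, -0.3]
width: 87.7
```

send_rows([
  [0,0,0,0,-1],
  [0,0,0,0,-1],
  [0,0,0,0,-1],
  [0,0,0,0,-1],
])

```text
t: 3.15
ee_pos: [458.0, 272.0, 98.1]
orientation: [-3.138, -0.127, -0.004]
ft_force: [-0.2, -0.2, 0.3]
width: 59.4
```

send_rows([
  [0,0,0,0,-1],
  [0,0,0,0,-1],
  [0,0,-0.02,0,-1],
  [0,0,-0.04,0,-1],
  [0,0,-0.04,0,-1],
])

```text
t: 3.65
ee_pos: [456.6, 271.1, 197.4]
orientation: [3.138, 0.127, -0.003]
ft_force: [1.1, -0.3, -2.9]
width: 55.7
```

Run:
```python
from h import *
to(460,64,215,0.08)
c=np.array([500.5,-114]);a=.08;R=np.array([[np.cos(a),-np.sin(a)],[np.sin(a),np.cos(a)]])
for p in [(-45,-45),(-45,45),(45,-45),(45,45)]: print(p,c+R@np.array(p))
```

```text
now [456.6 271.1 197.4] yaw 0.081 tilt 0.12 q6 2.0 F [ 1.1 -0.3 -2.9] w 55.7 t 3.65
d [-0.0133  0.2067 -0.0174] turn 0.001 min rows 4.2
(-45, -45) [ 459.24008444 -162.45223801]
(-45, 45) [452.04776199 -72.74008444]
(45, -45) [ 548.95223801 -155.25991556]
(45, 45) [541.75991556 -65.54776199]
```

send_rows([
  [0,0.01,-0.038,0,-1],
  [-0.0034,0.046,0,0,-1],
  [-0.0034,0.046,0,0,-1],
  [-0.0034,0.046,0,0,-1],
  [-0.0034,0.046,0,0,-1],
])

```text
t: 4.15
ee_pos: [458.8, 75.5, 235.2]
orientation: [-3.139, -0.128, -0.001]
ft_force: [1.2, 0.1, -1.9]
width: 56.0
```

send_rows([
  [-0.0034,0.046,0,0,-1],
  [-0.0034,0.046,0,0,-1],
  [-0.0034,0.046,0,0,-1],
  [-0.0034,0.046,0,0,-1],
  [-0.0034,0.046,0,0,-1],
])

```text
t: 4.65
ee_pos: [460.3, -155.3, 235.0]
orientation: [3.139, 0.127, 0.0]
ft_force: [1.7, -0.2, -2.1]
width: 55.7
```

send_rows([
  [0,0.008,0,0,-1],
  [0,0,0,0,-1],
])

```text
t: 4.85
ee_pos: [461.3, -162.7, 234.8]
orientation: [-3.139, -0.122, -0.0]
ft_force: [-1.2, 0.8, -2.6]
width: 55.8
```

Run:
```python
from h import *
to(459.2,-162.5,156,0.08)
im=snap('wrist','w2.png')
```

```text
now [ 461.3 -162.7  234.8] yaw 0.078 tilt 0.01 q6 1.13 F [-1.2  0.8 -2.6] w 55.8 t 4.85
d [-0.0021 -0.0004  0.0788] turn -0.002 min rows 1.6
```

View pics/w2.png

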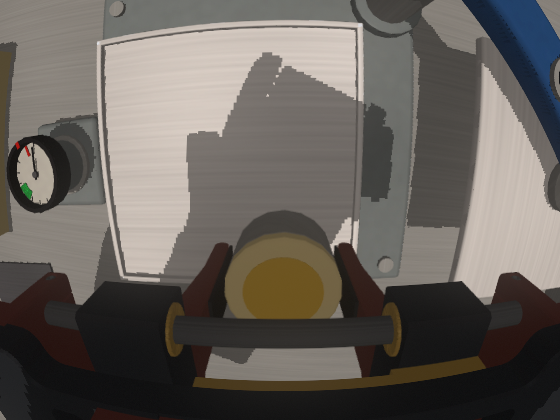

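Run:
```python
from h import *
im=load('w2.png')
for u,v,n in [(99,42,'+x+y'),(361,25,'+x-y'),(122,277,'-x+y'),(356,277,'-x-y')]: print(n,wf(im,u,v,66).round(1))
```

```text
+x+y [601.1   3.9  66. ]
+x-y [ 618.8 -211.9   66. ]
-x+y [386.  -14.2  66. ]
-x-y [ 407.8 -232.7   66. ]
```

send_rows([
  [-0.001,0,0.04,0,-1],
  [0,0,0.03,0,-1],
  [0,0,0.01,0,-1],
  [0,0,0,0,-1],
  [0,0,0,0,-1],
])

```text
t: 5.4
ee_pos: [461.3, -161.0, 155.5]
orientation: [3.139, 0.129, 0.001]
ft_force: [0.1, -0.9, -2.9]
width: 55.7
```

send_rows([
  [0,0,0.002,0,-1],
  [0,0,0,0,-1],
])

```text
t: 5.6
ee_pos: [461.2, -161.6, 153.6]
orientation: [3.138, 0.127, 0.003]
ft_force: [0.2, -0.5, -2.0]
width: 55.6
```

send_rows([
  [0,0,0.0015,0,-1],
  [0,0,0,0,-1],
])

```text
t: 5.8
ee_pos: [461.2, -161.8, 151.9]
orientation: [3.139, 0.126, 0.003]
ft_force: [0.3, 1.2, 4.2]
width: 55.6
```

send_rows([
  [0,0,0,0,0.6],
  [0,0,0,0,0.6],
  [0,0,0,0,0.6],
])

```text
t: 6.1
ee_pos: [460.6, -161.7, 151.2]
orientation: [3.139, 0.127, -0.0]
ft_force: [1.2, -0.3, 0.9]
width: 69.9
```

send_rows([
  [0,0,-0.03,0,0.6],
  [0,0,-0.045,0,0.6],
  [0,-0.01,-0.03,0,1],
])

```text
t: 6.4
ee_pos: [460.4, -152.3, 258.2]
orientation: [3.138, 0.125, 0.002]
ft_force: [0.2, 0.0, -0.2]
width: 75.0
```

Run:
```python
from h import *
im=snap('wrist','w3.png');snap('side','s3.png')
to(559,265,235,0.08)
```

```text
now [ 461.6 -151.8  259.9] yaw 0.081 tilt 0.4 q6 1.15 F [-0.2 -0.1  0.6] w 82.8 t 6.5
d [ 0.1307 -0.4076  0.0246] turn 0.001 min rows 8.6
```

View pics/w3.png

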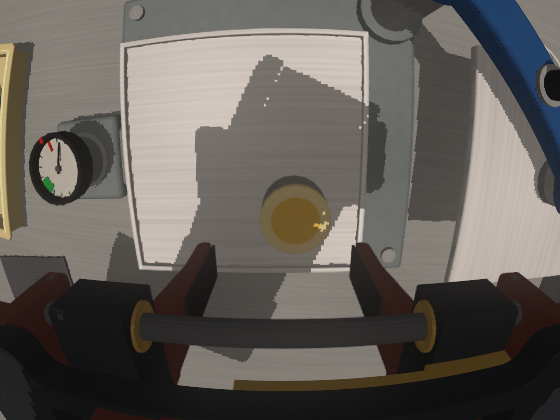

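View pics/s3.png

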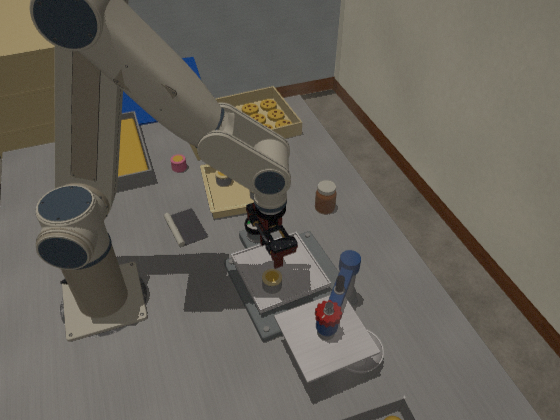

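send_rows([
  [0.0145,-0.045,0,0,1],
  [0.0145,-0.045,0,0,1],
  [0.0145,-0.045,0,0,1],
  [0.0145,-0.045,0,0,1],
  [0.0145,-0.045,0,0,1],
])

```text
t: 7.0
ee_pos: [513.7, 80.2, 255.1]
orientation: [3.139, 0.127, -0.002]
ft_force: [1.5, -0.1, -0.4]
width: 88.2
```

send_rows([
  [0.0145,-0.045,0,0,1],
  [0.0145,-0.045,0,0,1],
  [0.0145,-0.045,0,0,1],
  [0.0145,-0.045,0,0,1],
  [0,0,0,0,1],
])

```text
t: 7.5
ee_pos: [557.9, 267.3, 255.0]
orientation: [-3.138, -0.134, -0.001]
ft_force: [0.0, -0.5, -0.4]
width: 87.6
```

Run:
```python
from h import *
to(559,265,98,0.08)
im=snap('wrist','w4.png')
im=snap('top','top4.png');spots(im)
```

```text
now [557.9 267.3 255. ] yaw 0.085 tilt 0.09 q6 1.91 F [ 0.  -0.5 -0.4] w 87.6 t 7.5
d [0.0008 0.0025 0.157 ] turn 0.005 min rows 3.1
```

View pics/w4.png

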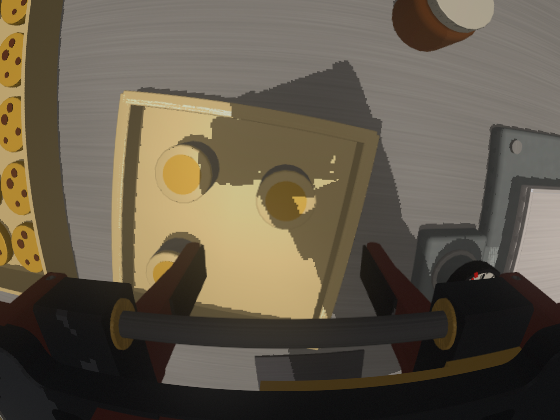

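Run:
```python
from h import *
im=load('w4.png')
for u,v in [(286,197),(184,172),(166,266)]: print(wf(im,u,v,50).round(1))
```

```text
[563.3 264.6  50. ]
[579.5 360.5  50. ]
[480.3 381.4  50. ]
```

send_rows([
  [0.001,0.002,0.03,0.005,1],
  [0,0,0.045,0,1],
  [0,0,0.045,0,1],
  [0,0,0.025,0,1],
  [0,0,0.013,0,1],
])

```text
t: 8.1
ee_pos: [556.5, 258.2, 95.1]
orientation: [3.137, 0.116, -0.008]
ft_force: [0.1, 0.3, 0.7]
width: 87.3
```

send_rows([
  [0,0,0,0,-1],
  [0,0,0,0,-1],
  [0,0,0,0,-1],
  [0,0,0,0,-1],
  [0,0,0,0,-1],
])

```text
t: 8.6
ee_pos: [559.3, 261.3, 99.8]
orientation: [-3.138, -0.119, -0.004]
ft_force: [-1.0, 1.4, 6.5]
width: 55.8
```

send_rows([
  [0,0,-0.04,0,-1],
  [0,0,-0.047,0,-1],
  [0,0,-0.047,0,-1],
  [-0.0053,0.046,-0.01,0,-1],
  [-0.0053,0.046,0,0,-1],
])

```text
t: 9.1
ee_pos: [555.7, 168.4, 245.3]
orientation: [-3.138, -0.124, -0.009]
ft_force: [1.4, -0.9, -2.6]
width: 55.3
```

send_rows([
  [-0.0053,0.046,0,0,-1],
  [-0.0053,0.046,0,0,-1],
  [-0.0053,0.046,0,0,-1],
  [-0.0053,0.046,0,0,-1],
  [-0.0053,0.046,0,0,-1],
])

```text
t: 9.6
ee_pos: [545.0, -64.9, 242.4]
orientation: [3.139, 0.12, -0.0]
ft_force: [0.7, -0.1, -2.3]
width: 55.8
```

send_rows([
  [-0.0053,0.046,0,0,-1],
  [-0.0053,0.046,0,0,-1],
  [0,0,0,0,-1],
])

```text
t: 9.9
ee_pos: [541.7, -160.4, 242.5]
orientation: [3.138, 0.112, 0.001]
ft_force: [-0.0, 1.2, -3.1]
width: 55.4
```

Run:
```python
from h import *
to(546,-157,156,0.083)
im=snap('wrist','w5.png');
```

```text
now [ 541.7 -160.4  242.5] yaw 0.071 tilt 0.1 q6 1.19 F [-0.   1.2 -3.1] w 55.4 t 9.9
d [ 0.0045 -0.0032  0.0865] turn -0.012 min rows 1.7
```

View pics/w5.png

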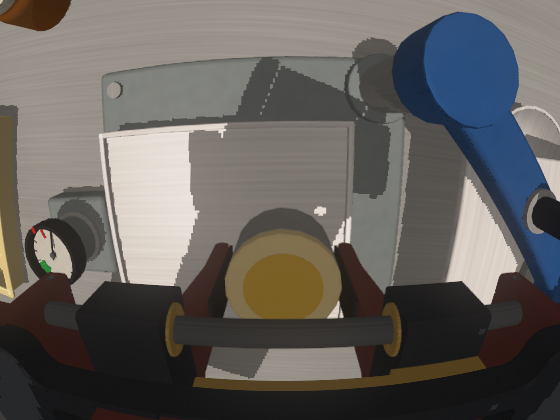

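send_rows([
  [0.0045,-0.003,0.04,-0.012,-1],
  [0,0,0.03,0,-1],
  [0,0,0.014,0,-1],
  [0,0,0,0,-1],
  [0,0,0.002,0,-1],
])

```text
t: 10.45
ee_pos: [547.0, -151.9, 157.0]
orientation: [3.138, 0.139, 0.001]
ft_force: [0.3, -0.0, -1.7]
width: 55.7
```

send_rows([
  [0,0,0.0015,0,-1],
  [0,0,0,0,-1],
])

```text
t: 10.65
ee_pos: [547.0, -152.4, 155.7]
orientation: [3.138, 0.138, 0.003]
ft_force: [-0.9, -0.9, -1.7]
width: 55.5
```

send_rows([
  [0,0,0.0015,0,-1],
  [0,0,0,0,-1],
])

```text
t: 10.85
ee_pos: [547.0, -152.6, 153.9]
orientation: [3.138, 0.137, 0.003]
ft_force: [1.7, 0.3, 0.7]
width: 55.4
```

send_rows([
  [0,0,0.0015,0,-1],
  [0,0,0,0,-1],
])

```text
t: 11.05
ee_pos: [547.0, -152.6, 152.5]
orientation: [3.138, 0.138, 0.002]
ft_force: [-0.7, 0.1, 6.7]
width: 55.4
```

send_rows([
  [0,0,-0.001,0,0.6],
  [0,0,0,0,0.6],
  [0,0,0,0,0.6],
])

```text
t: 11.35
ee_pos: [546.4, -152.4, 152.7]
orientation: [3.139, 0.138, -0.0]
ft_force: [0.4, -0.6, -1.1]
width: 69.7
```

send_rows([
  [0,0,-0.03,0,0.6],
  [0,0,-0.045,0,0.6],
  [0.0068,-0.046,-0.02,0,1],
  [0.0068,-0.046,0,0,1],
  [0.0068,-0.046,0,0,1],
])

```text
t: 11.85
ee_pos: [554.9, -12.6, 248.5]
orientation: [3.138, 0.136, 0.003]
ft_force: [-0.3, -0.4, -0.4]
width: 87.3
```

send_rows([
  [0.0068,-0.046,0,0,1],
  [0.0068,-0.046,0,0,1],
  [0.0068,-0.046,0,0,1],
  [0.0068,-0.046,0,0,1],
  [0.0068,-0.046,0,0,1],
])

```text
t: 12.35
ee_pos: [568.0, 220.3, 247.3]
orientation: [3.138, 0.138, -0.0]
ft_force: [-0.1, 0.1, -1.1]
width: 87.8
```

send_rows([
  [0.0068,-0.046,0,0,1],
  [0.0068,-0.046,0,0,1],
  [0,0,0,0,1],
])

```text
t: 12.65
ee_pos: [573.7, 316.3, 247.4]
orientation: [-3.136, -0.145, -0.002]
ft_force: [-0.4, -0.5, -0.7]
width: 87.8
```

Run:
```python
from h import *
to(578,361,98,0.083)
im=snap('wrist','w6.png')
im=snap('top','top6.png');spots(im);spots(im,(195,290,294,384),104)
```

```text
now [573.7 316.3 247.4] yaw 0.092 tilt 0.13 q6 1.96 F [-0.4 -0.5 -0.7] w 87.8 t 12.65
d [ 0.0082 -0.0438  0.1494] turn 0.009 min rows 3.1
[352.1 222. ] 128 [ 546.1 -153.1  104. ]
[355.3 252.6] 127 [ 459.5 -162.2  104. ]
```

View pics/w6.png

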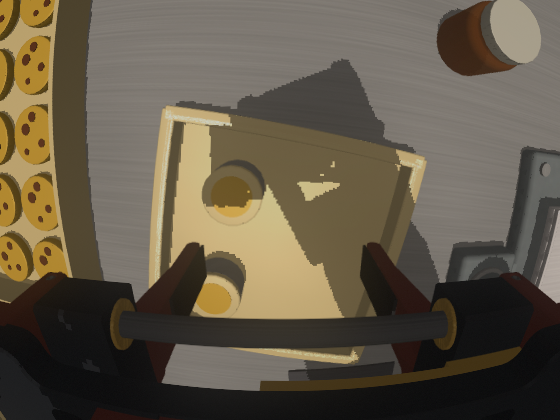

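View pics/top6.png

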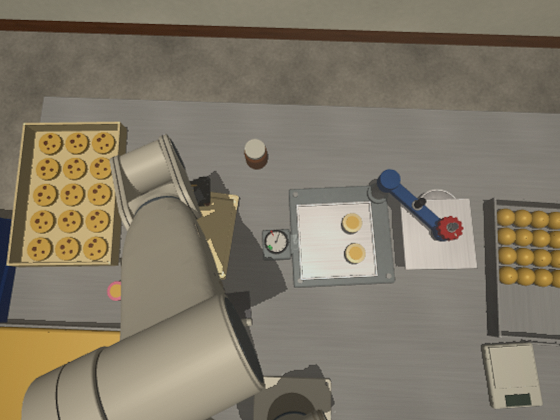

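Run:
```python
from h import *
im=load('w6.png')
for u,v in [(231,194),(215,296)]: print(wf(im,u,v,50).round(1))
```

```text
[579.5 363.2  50. ]
[471.5 376.1  50. ]
```

send_rows([
  [0.0065,-0.0445,0.0,0.009,1],
  [0,0,0.045,0,1],
  [0,0,0.045,0,1],
  [0,0,0.035,0,1],
  [0,0,0.022,0,1],
])

```text
t: 13.25
ee_pos: [575.1, 353.4, 97.2]
orientation: [3.137, 0.121, -0.007]
ft_force: [-0.3, 0.4, -1.3]
width: 88.0
```

send_rows([
  [0,0,0,0,-1],
  [0,0,0,0,-1],
  [0,0,0,0,-1],
  [0,0,0,0,-1],
  [0,0,0,0,-1],
])

```text
t: 13.75
ee_pos: [577.2, 356.6, 102.3]
orientation: [-3.138, -0.124, -0.004]
ft_force: [0.3, 0.9, 4.9]
width: 55.5
```

send_rows([
  [0,0,-0.04,0,-1],
  [0,0,-0.047,0,-1],
  [0,0,-0.047,0,-1],
  [-0.0074,0.0465,-0.006,0,-1],
  [-0.0074,0.0465,0,0,-1],
])

```text
t: 14.25
ee_pos: [569.5, 262.5, 243.5]
orientation: [-3.137, -0.128, -0.008]
ft_force: [0.0, -0.6, -3.7]
width: 55.6
```

send_rows([
  [-0.0074,0.0465,0,0,-1],
  [-0.0074,0.0465,0,0,-1],
  [-0.0074,0.0465,0,0,-1],
  [-0.0074,0.0465,0,0,-1],
  [-0.0074,0.0465,0,0,-1],
])

```text
t: 14.75
ee_pos: [549.6, 25.8, 240.8]
orientation: [3.139, 0.125, 0.0]
ft_force: [0.4, -0.5, -4.2]
width: 55.5
```

send_rows([
  [-0.0074,0.0465,0,0,-1],
  [-0.0074,0.0465,0,0,-1],
  [0,0,0,0,-1],
])

```text
t: 15.05
ee_pos: [542.0, -71.1, 240.8]
orientation: [3.138, 0.116, -0.0]
ft_force: [0.0, 0.1, -2.9]
width: 55.7
```

Run:
```python
from h import *
to(543,-64,158,0.083)
im=snap('wrist','w7.png');
```

```text
now [542.  -71.1 240.8] yaw 0.074 tilt 0.08 q6 1.35 F [ 0.   0.1 -2.9] w 55.7 t 15.05
d [ 0.0015 -0.0071  0.0828] turn -0.009 min rows 1.7
```

View pics/w7.png

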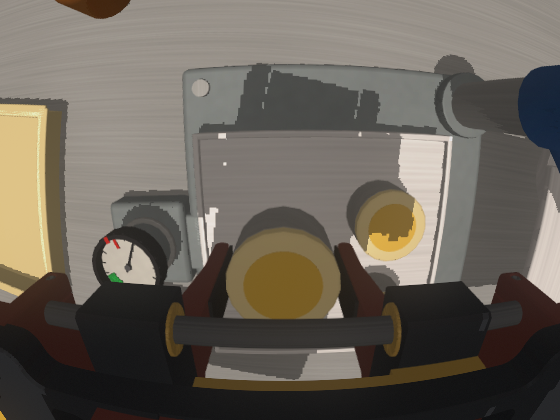

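send_rows([
  [0.0015,-0.001,0.04,-0.009,-1],
  [0,0,0.03,0,-1],
  [0,0,0.01,0,-1],
  [0,0,0,0,-1],
  [0,0,0.001,0,-1],
])

```text
t: 15.6
ee_pos: [545.1, -64.6, 160.4]
orientation: [3.138, 0.139, 0.002]
ft_force: [0.5, -0.8, -2.9]
width: 56.1
```

send_rows([
  [0,0,0.0015,0,-1],
  [0,0,0,0,-1],
])

```text
t: 15.8
ee_pos: [545.0, -65.1, 159.0]
orientation: [3.138, 0.138, 0.003]
ft_force: [-0.0, 0.1, -3.4]
width: 55.8
```

send_rows([
  [0,0,0.002,0,-1],
  [0,0,0,0,-1],
])

```text
t: 16.0
ee_pos: [544.5, -65.2, 156.3]
orientation: [3.138, 0.138, 0.001]
ft_force: [0.4, -0.5, -2.9]
width: 55.5
```

send_rows([
  [0,0,0.0015,0,-1],
  [0,0,0,0,-1],
])

```text
t: 16.2
ee_pos: [544.5, -65.3, 154.9]
orientation: [3.139, 0.138, 0.001]
ft_force: [-0.9, 1.0, 3.3]
width: 55.8
```

send_rows([
  [0,0,-0.001,0,0.6],
  [0,0,0,0,0.6],
  [0,0,0,0,0.6],
])

```text
t: 16.5
ee_pos: [544.5, -65.3, 155.5]
orientation: [3.138, 0.138, 0.001]
ft_force: [-0.3, -0.1, -0.3]
width: 69.9
```

send_rows([
  [0,0,-0.03,0,0.6],
  [0,0,-0.045,0,0.6],
  [-0.0036,-0.0447,-0.02,0,1],
  [-0.0036,-0.0447,0,0,1],
  [-0.0036,-0.0447,0,0,1],
])

```text
t: 17.0
ee_pos: [521.9, 68.5, 251.6]
orientation: [-3.138, -0.136, -0.004]
ft_force: [0.5, 0.0, 0.3]
width: 87.3
```

send_rows([
  [-0.0036,-0.0447,0,0,1],
  [-0.0036,-0.0447,0,0,1],
  [-0.0036,-0.0447,0,0,1],
  [-0.0036,-0.0447,0,0,1],
  [-0.0036,-0.0447,0,0,1],
])

```text
t: 17.5
ee_pos: [483.7, 290.3, 250.5]
orientation: [-3.138, -0.138, -0.0]
ft_force: [0.8, 0.4, 0.3]
width: 87.9
```

send_rows([
  [-0.0036,-0.0447,0,0,1],
  [-0.0036,-0.0447,0,0,1],
  [0,0,0,0,1],
])

```text
t: 17.8
ee_pos: [468.4, 381.5, 250.5]
orientation: [-3.136, -0.145, -0.002]
ft_force: [0.8, -1.4, 0.0]
width: 87.9
```

Run:
```python
from h import *
to(469,377,100,0.083)
im=snap('wrist','w8.png')
im=snap('top','top8.png');spots(im,(195,290,294,384),103)
```

```text
now [468.4 381.5 250.5] yaw 0.092 tilt 0.14 q6 2.14 F [ 0.8 -1.4  0. ] w 87.9 t 17.8
d [-1.000e-04  4.800e-03  1.505e-01] turn 0.009 min rows 3.0
[321.3 221.8] 128 [543.9 -65.7 103. ]
[352.1 222. ] 129 [ 546.4 -153.2  103. ]
[355.3 252.6] 131 [ 459.5 -162.4  103. ]
```

View pics/w8.png

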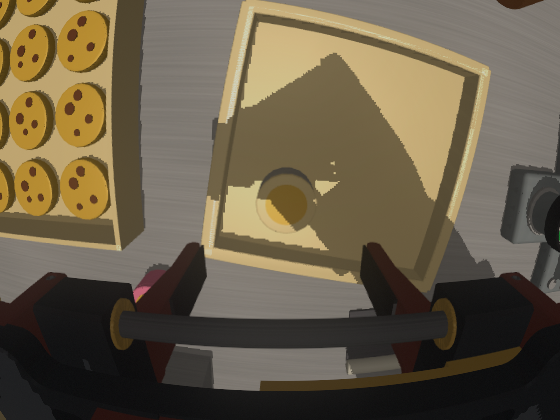

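send_rows([
  [0,0.002,0.0,0.009,1],
  [0,0,0.045,0,1],
  [0,0,0.045,0,1],
  [0,0,0.035,0,1],
  [0,0,0.023,0,1],
])

```text
t: 18.4
ee_pos: [469.0, 372.2, 100.0]
orientation: [3.137, 0.119, -0.004]
ft_force: [0.1, -0.4, -0.2]
width: 87.7
```

send_rows([
  [0,0,0,0,-1],
  [0,0,0,0,-1],
  [0,0,0,0,-1],
  [0,0,0,0,-1],
  [0,0,0,0,-1],
])

```text
t: 18.9
ee_pos: [470.4, 375.6, 104.2]
orientation: [-3.137, -0.124, -0.004]
ft_force: [-0.0, -0.9, 7.3]
width: 55.4
```

send_rows([
  [0,0,-0.04,0,-1],
  [0,0,-0.047,0,-1],
  [0,0,-0.047,0,-1],
  [-0.005,0.0446,-0.006,0,-1],
  [-0.005,0.0446,0,0,-1],
])

```text
t: 19.4
ee_pos: [467.0, 285.5, 245.1]
orientation: [-3.137, -0.128, -0.008]
ft_force: [0.7, -1.5, -4.6]
width: 55.2
```

send_rows([
  [-0.005,0.0446,0,0,-1],
  [-0.005,0.0446,0,0,-1],
  [-0.005,0.0446,0,0,-1],
  [-0.005,0.0446,0,0,-1],
  [-0.005,0.0446,0,0,-1],
])

```text
t: 19.9
ee_pos: [458.4, 59.3, 242.8]
orientation: [3.139, 0.125, 0.0]
ft_force: [1.2, 1.0, -3.0]
width: 55.5
```

send_rows([
  [-0.005,0.0446,0,0,-1],
  [-0.005,0.0446,0,0,-1],
  [-0.005,0.0446,0,0,-1],
  [0,0,0,0,-1],
  [0,0,0,0,-1],
])

```text
t: 20.4
ee_pos: [454.2, -74.5, 242.6]
orientation: [-3.139, -0.119, 0.0]
ft_force: [-1.0, -0.2, -2.1]
width: 55.7
```

Run:
```python
from h import *
to(455,-73,161,0.083)
im=snap('wrist','w9.png');
```

```text
now [454.2 -74.5 242.6] yaw 0.076 tilt 0.01 q6 1.31 F [-1.  -0.2 -2.1] w 55.7 t 20.4
d [ 0.0009 -0.0014  0.0816] turn -0.007 min rows 1.6
```

View pics/w9.png

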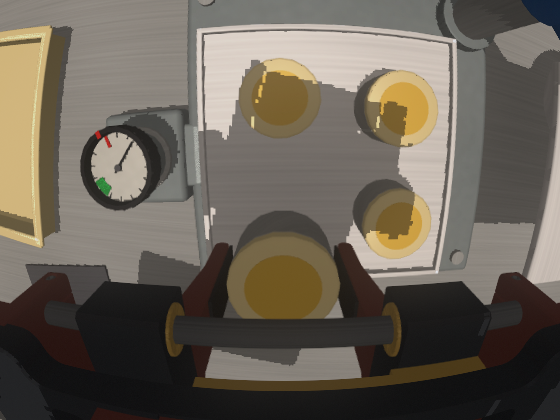

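send_rows([
  [0.001,0.0,0.04,0,-1],
  [0,0,0.03,0,-1],
  [0,0,0.01,0,-1],
  [0,0,0,0,-1],
  [0,0,0.002,0,-1],
])

```text
t: 20.95
ee_pos: [456.5, -73.0, 161.3]
orientation: [3.139, 0.126, 0.002]
ft_force: [0.3, 0.8, -2.5]
width: 55.7
```

send_rows([
  [0,0,0.0015,0,-1],
  [0,0,0,0,-1],
])

```text
t: 21.15
ee_pos: [456.3, -73.5, 159.8]
orientation: [3.139, 0.124, 0.003]
ft_force: [0.2, 0.5, -2.7]
width: 55.8
```

send_rows([
  [0,0,0.0015,0,-1],
  [0,0,0,0,-1],
])

```text
t: 21.35
ee_pos: [455.8, -73.6, 157.7]
orientation: [3.139, 0.124, 0.001]
ft_force: [-0.1, 0.0, -1.8]
width: 55.6
```

send_rows([
  [0,0,0.0015,0,-1],
  [0,0,0,0,-1],
])

```text
t: 21.55
ee_pos: [455.8, -73.7, 156.2]
orientation: [3.139, 0.123, 0.001]
ft_force: [-1.7, -0.5, 2.8]
width: 55.2
```

send_rows([
  [0,0,0.0,0,0.6],
  [0,0,0,0,0.6],
  [0,0,0,0,0.6],
])

```text
t: 21.85
ee_pos: [455.8, -73.6, 156.0]
orientation: [3.139, 0.124, 0.0]
ft_force: [0.4, 0.3, -0.1]
width: 70.3
```

send_rows([
  [0,0,-0.03,0,0.6],
  [0,0,-0.045,0,0.6],
  [-0.01,0,-0.04,0,1],
  [-0.03,0.02,-0.02,0,1],
  [0,0,0,0,1],
])

```text
t: 22.35
ee_pos: [416.4, -97.7, 293.5]
orientation: [3.138, 0.122, 0.006]
ft_force: [-0.3, 0.9, -0.8]
width: 87.5
```

Run:
```python
from h import *
to(486,64,146,0.6)
im=snap('wrist','w10.png');im=snap('top','top10.png')
c=cv2.resize(im['color'][190:300,240:400],None,fx=5,fy=5,interpolation=cv2.INTER_CUBIC);cv2.imwrite('pics/c10.png',c)
spots(im,(195,290,294,384),103)
```

```text
now [416.4 -97.7 293.5] yaw 0.078 tilt 0.23 q6 1.24 F [-0.3  0.9 -0.8] w 87.5 t 22.35
d [ 0.0815 -0.1561  0.1475] turn -0.522 min rows 4.6
[320.7 220.8] 100 [546.7 -63.9 103. ]
[352.5 220. ] 81 [ 552.2 -154.3  103. ]
```

View pics/w10.png

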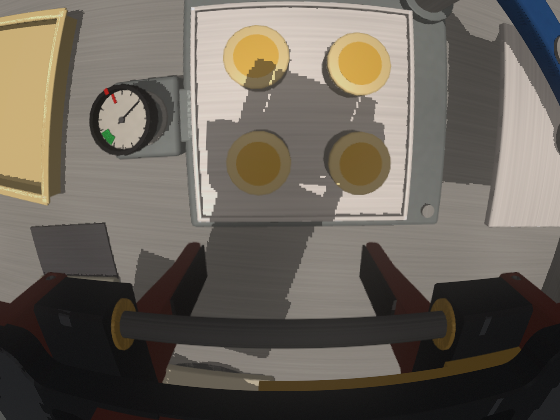

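View pics/c10.png

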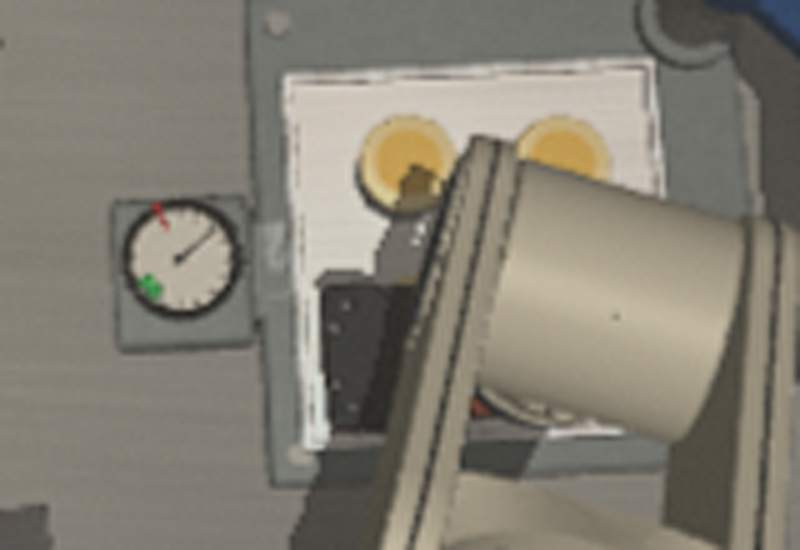

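Run:
```python
from h import *
im=load('top10.png')
h=w(im,275.8,242,88);p=w(im,240+215/5,190+223/5,88);r=w(im,240+158/5,190+208/5,88)
print(h,p-h,r-h)
a=lambda d:np.arctan2(-d[1],d[0])
print(a(p-h)+.083,a(r-h)+.083)
im=load('w10.png')
h=wf(im,122,119,88);print(h)
p=wf(im,140,100,88);r=wf(im,106,90,88);r2=wf(im,116,103,88)
print(a(p-h)+.083,a(r-h)+.083,a(r2-h)+.083)
```

```text
[483.29918899  61.45349255  88.        ] [ 22.05731687 -19.73642623   0.        ] [29.53697289 13.21314712  0.        ]
0.8129231294846717 -0.3376418585725282
[487.7220675   60.05684596  88.        ]
0.895850737851954 -0.5134824291129273 -0.35531280229486806
```

send_rows([
  [0.0,-0.035,0,-0.13,1],
  [0.01,-0.035,0,-0.13,1],
  [0.02,-0.035,0,-0.13,1],
  [0.02,-0.035,0,-0.13,1],
  [0,0,0,0,1],
])

```text
t: 22.95
ee_pos: [426.8, 58.4, 289.8]
orientation: [-2.997, -0.938, 0.002]
ft_force: [0.7, 0.1, 0.4]
width: 87.8
```

Run:
```python
from h import *
to(486,64,144,0.6)
```

```text
now [426.8  58.4 289.8] yaw 0.607 tilt 0.09 q6 1.07 F [0.7 0.1 0.4] w 87.8 t 22.95
d [0.052  0.0294 0.1458] turn 0.007 min rows 3.2
```

send_rows([
  [0.026,0.0145,0,0,1],
  [0.026,0.0145,0,0,1],
  [0,0,0.04,0,1],
  [0,0,0,0,1],
  [0,0,0,0,1],
])

```text
t: 23.45
ee_pos: [484.7, 59.5, 249.8]
orientation: [-3.001, -0.925, 0.007]
ft_force: [0.3, 0.4, 0.6]
width: 87.9
```

Run:
```python
from h import *
to(486,63,144,0.6)
im=snap('wrist','w11.png')
```

```text
now [484.7  59.5 249.8] yaw 0.598 tilt 0.26 q6 1.07 F [0.3 0.4 0.6] w 87.9 t 23.45
d [ 0.0034 -0.0019  0.1057] turn -0.002 min rows 2.1
```

View pics/w11.png

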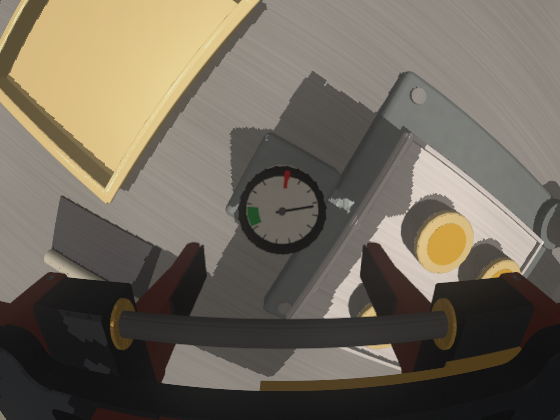

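Run:
```python
from h import *
im=load('w11.png')
a=lambda d:np.arctan2(-d[1],d[0])
h=wf(im,282,211,90);p=wf(im,313,206,90);r=wf(im,287,179,90)
print(h,wf(im,282.5,209.5,93),np.linalg.norm(p-h),a(p-h)+.083,a(r-h)+.083)
c=cv2.resize(im['color'][155:265,225:340],None,fx=5,fy=5,interpolation=cv2.INTER_CUBIC);cv2.imwrite('pics/c11.png',c)
```

```text
[488.23421764  62.24353168  90.        ] [490.2230485   63.11341175  93.        ] 24.427571009709688 0.8888241297062925 -0.3654194624380193
```

View pics/c11.png

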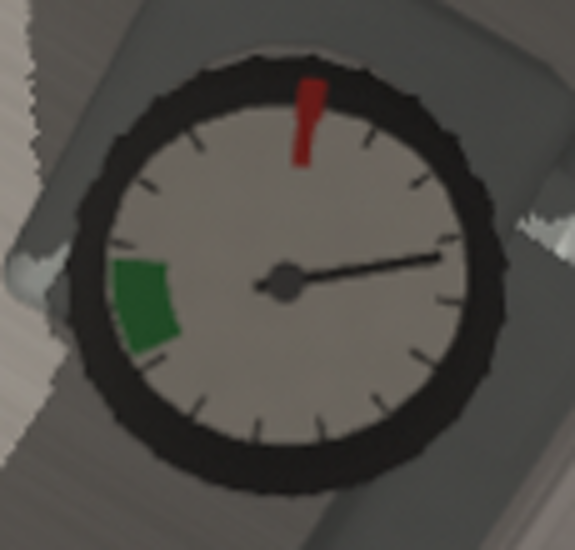

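send_rows([
  [0.003,-0.001,0.03,0,1],
  [0,0,0.03,0,1],
  [0,0,0.025,0,1],
  [0,0,0.015,0,1],
  [0,0,0.004,0,1],
])

```text
t: 24.0
ee_pos: [487.3, 62.2, 146.7]
orientation: [-3.002, -0.926, 0.002]
ft_force: [0.1, 0.9, -0.2]
width: 87.8
```

send_rows([
  [0,0,0,0,1],
  [0,0,0,0,1],
])

```text
t: 24.2
ee_pos: [488.4, 62.4, 148.2]
orientation: [3.002, 0.926, 0.003]
ft_force: [1.0, 0.1, -0.6]
width: 88.0
```

Run:
```python
from h import *
to(487.5,62.5,144,0.6)
```

```text
now [488.4  62.4 148.2] yaw 0.599 tilt 0.12 q6 1.08 F [ 1.   0.1 -0.6] w 88.0 t 24.2
d [-0.0007 -0.0006  0.0042] turn -0.001 min rows 0.1
```

send_rows([
  [-0.0005,0,0.004,0,-1],
  [0,0,0,0,-1],
  [0,0,0,0,-1],
  [0,0,0,0,-1],
])

```text
t: 24.6
ee_pos: [487.0, 62.4, 143.2]
orientation: [-3.001, -0.926, 0.0]
ft_force: [-1.9, 3.6, 4.8]
width: 67.7
```

send_rows([
  [0,0,0,0,-1],
  [0,0,0,0.05,-1],
  [0,0,0,0.05,-1],
])

```text
t: 24.9
ee_pos: [487.0, 62.4, 143.2]
orientation: [-3.045, -0.773, 0.0]
ft_force: [-2.3, 4.1, 5.2]
width: 67.5
```

send_rows([
  [0,0,0,0.13,-1],
  [0,0,0,0.13,-1],
  [0,0,0,0.13,-1],
  [0,0,0,0.13,-1],
  [0,0,0,0.13,-1],
])

```text
t: 25.4
ee_pos: [487.1, 62.2, 143.2]
orientation: [-3.132, 0.245, 0.0]
ft_force: [-1.8, 2.6, 5.3]
width: 67.5
```

send_rows([
  [0,0,0,0.13,-1],
  [0,0,0,0.13,-1],
  [0,0,0,0.13,-1],
  [0,0,0,0.125,-1],
  [0,0,0,0,-1],
])

```text
t: 25.9
ee_pos: [487.0, 62.0, 143.2]
orientation: [2.967, -1.032, -0.001]
ft_force: [-1.5, 1.3, 5.8]
width: 67.8
```

send_rows([
  [0,0,0,0,-1],
  [0,0,0,0,1],
  [0,0,0,0,1],
  [0,0,0,0,1],
  [0,0,0,0,1],
])

```text
t: 26.4
ee_pos: [487.3, 62.0, 142.9]
orientation: [2.969, -1.027, 0.0]
ft_force: [-0.0, -0.0, 0.1]
width: 88.1
```

send_rows([
  [0,0,-0.03,0,1],
  [0,0,-0.04,0,1],
  [0,0,-0.035,0,1],
  [0,0,0,0,1],
  [0,0,0,0,1],
])

```text
t: 26.9
ee_pos: [487.5, 62.1, 248.5]
orientation: [-2.968, 1.027, -0.003]
ft_force: [1.1, 0.4, -0.2]
width: 87.9
```

Run:
```python
from h import *
to(487.5,62.5,144,0.6)
im=snap('wrist','w12.png');snap('top','top12.png')
c=cv2.resize(im['color'][155:265,225:340],None,fx=5,fy=5,interpolation=cv2.INTER_CUBIC);cv2.imwrite('pics/c12.png',c)
```

```text
now [487.5  62.1 248.5] yaw -0.666 tilt 0.11 q6 2.34 F [ 1.1  0.4 -0.2] w 87.9 t 26.9
d [-0.0004 -0.0002  0.1045] turn -1.266 min rows 8.4
```

View pics/c12.png

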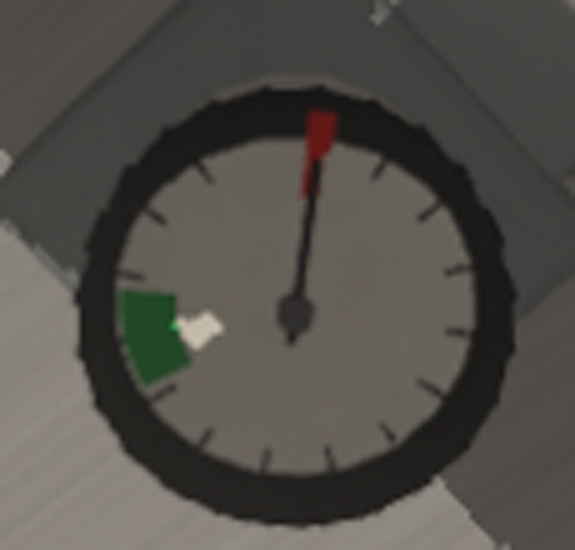

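View pics/w12.png

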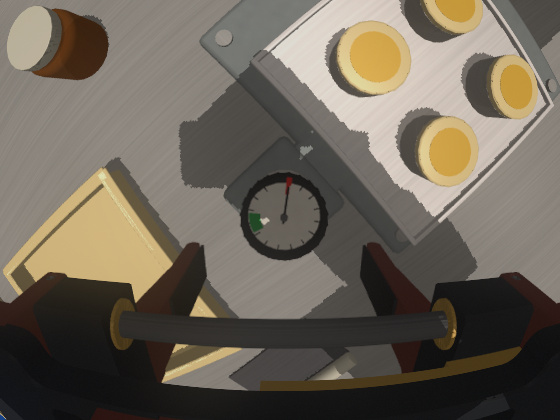

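send_rows([
  [0,0,-0.02,-0.14,1],
  [0,0,-0.02,-0.14,1],
  [0,0,-0.02,-0.14,1],
  [0,0,-0.02,-0.14,1],
  [0,0,-0.02,-0.14,1],
])

```text
t: 27.5
ee_pos: [486.6, 62.0, 346.9]
orientation: [3.141, 0.062, -0.006]
ft_force: [0.3, 1.6, -0.2]
width: 87.9
```

send_rows([
  [0,0,0,-0.14,1],
  [0,0,0,-0.14,1],
  [0,0,0,-0.14,1],
  [0,0,0,-0.14,1],
  [0,0,0,-0.14,1],
])

```text
t: 28.0
ee_pos: [486.7, 62.0, 346.1]
orientation: [-2.928, -1.135, 0.005]
ft_force: [0.1, -0.4, 1.0]
width: 87.7
```

Run:
```python
from h import *
to(560,-290,345,0.84)
im=load('top12.png')
c=cv2.resize(im['color'][150:290,350:500],None,fx=4,fy=4,interpolation=cv2.INTER_CUBIC);cv2.imwrite('pics/c13.png',c)
```

```text
now [486.7  62.  346.1] yaw 0.74 tilt 0.2 q6 0.93 F [ 0.1 -0.4  1. ] w 87.7 t 28.0
d [-0.1831  0.3095  0.001 ] turn -0.1 min rows 7.2
```

View pics/c13.png

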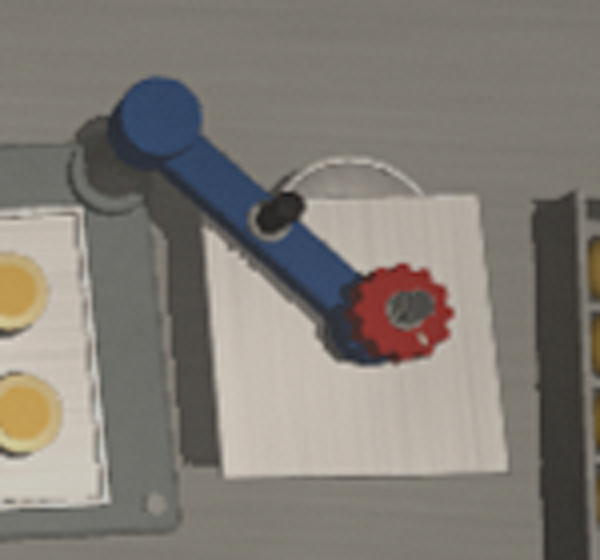

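Run:
```python
from h import *
im=load('top12.png');W=cloud(im)
def at(u,v): print((u,v),np.nanmedian(W[v-1:v+2,u-1:u+2].reshape(-1,3),0).round(1))
for u,v in [(389,178),(391,180),(422,200),(423,201),(417,204),(405,190),(430,213),(443,221),(458,222),(440,232),(452,226),(451,228),(457,234)]: at(u,v)
print(w(im,422.2,200.8,245),w(im,390,179,200),w(im,450.5,228,226))
```

```text
(389, 178) [ 654.  -237.2  192. ]
(391, 180) [ 647.7 -242.7  192.6]
(422, 200) [ 587.6 -314.1  223.3]
(423, 201) [ 585.1 -315.6  224.4]
(417, 204) [ 580.7 -307.1  200.4]
(405, 190) [ 626.3 -284.4  175. ]
(430, 213) [ 565.  -350.4  173.9]
(443, 221) [ 535.9 -368.7  215.6]
(458, 222) [ 535.2 -406.5  213.7]
(440, 232) [ 507.3 -361.4  213.7]
(452, 226) [ 519.1 -380.6  240.3]
(451, 228) [ 515.  -380.7  233.7]
(457, 234) [ 503.5 -402.3  216.3]
[ 580.11257128 -306.91177895  245.        ] [ 648.01163115 -238.01089276  200.        ] [ 516.47284237 -382.73132288  226.        ]
```

send_rows([
  [-0.023,0.039,0,0,1],
  [-0.023,0.039,0,0,1],
  [-0.023,0.039,0,0,1],
  [-0.023,0.039,0,0,1],
  [-0.023,0.039,0,-0.1,1],
])

```text
t: 28.5
ee_pos: [532.1, -161.4, 346.0]
orientation: [-2.87, -1.273, 0.004]
ft_force: [-0.2, 1.1, -0.2]
width: 87.9
```

Run:
```python
from h import *
to(560,-290,345,0.84)
im=snap('wrist','w13.png')
```

```text
now [ 532.1 -161.4  346. ] yaw 0.835 tilt 0.18 q6 0.42 F [-0.2  1.1 -0.2] w 87.9 t 28.5
d [-0.0766  0.107   0.0007] turn -0.005 min rows 2.6
```

View pics/w13.png

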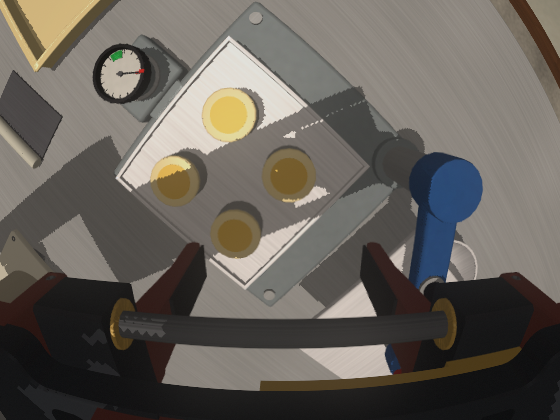

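send_rows([
  [-0.0195,0.035,0.005,0,1],
  [-0.0195,0.035,0.005,0,1],
  [-0.0195,0.035,0.0,0,1],
  [-0.0195,0.035,0.0,0.028,1],
  [0,0,0,0,1],
])

```text
t: 29.05
ee_pos: [584.1, -315.2, 335.3]
orientation: [-2.892, -1.225, 0.003]
ft_force: [1.8, 0.1, -0.6]
width: 87.7
```

Run:
```python
from h import *
to(584,-313.5,263,0.807)
im=snap('wrist','w14.png')
```

```text
now [ 584.1 -315.2  335.3] yaw 0.802 tilt 0.11 q6 0.26 F [ 1.8  0.1 -0.6] w 87.7 t 29.05
d [ 0.0012 -0.0012  0.0723] turn -0.005 min rows 1.4
```

View pics/w14.png

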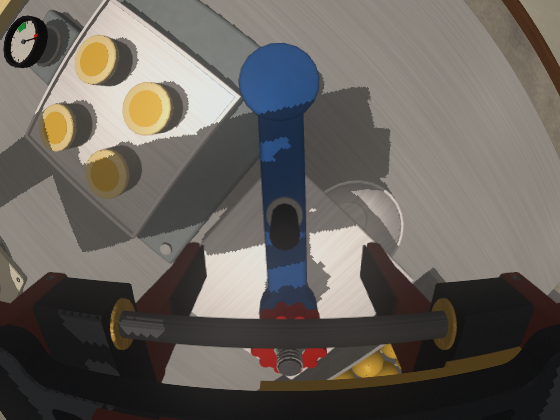

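send_rows([
  [0.0,0,0.03,0,1],
  [0,0,0.025,0,1],
  [0,0,0.015,0,1],
  [0,0,0,0,1],
  [0,0,0,0,1],
])

```text
t: 29.6
ee_pos: [583.8, -311.0, 268.1]
orientation: [-2.889, -1.233, 0.0]
ft_force: [-0.6, -0.6, -0.0]
width: 87.7
```

send_rows([
  [0,0,0,0,-1],
  [0,0,0,0,-1],
  [0,0,0,0,-1],
  [0,0,0,0,-1],
  [0,0,0,0,-1],
])

```text
t: 30.1
ee_pos: [583.7, -311.7, 268.2]
orientation: [2.89, 1.232, 0.0]
ft_force: [0.3, 0.3, 0.1]
width: 51.1
```

send_rows([
  [0,0,0,0,-1],
  [0,0,0,0,-1],
  [0,0,0,0,-1],
])

```text
t: 30.4
ee_pos: [583.7, -311.6, 267.9]
orientation: [-2.89, -1.232, 0.0]
ft_force: [-0.5, -0.5, 0.4]
width: 27.4
```

Run:
```python
from h import *
to(584,-313.5,263,0.807)
im=snap('wrist','w15.png')
```

```text
now [ 583.7 -311.6  267.9] yaw 0.806 tilt 0.0 q6 0.26 F [-0.5 -0.5  0.4] w 27.4 t 30.4
d [-0.0011  0.0015  0.0049] turn -0.001 min rows 0.1
```

View pics/w15.png

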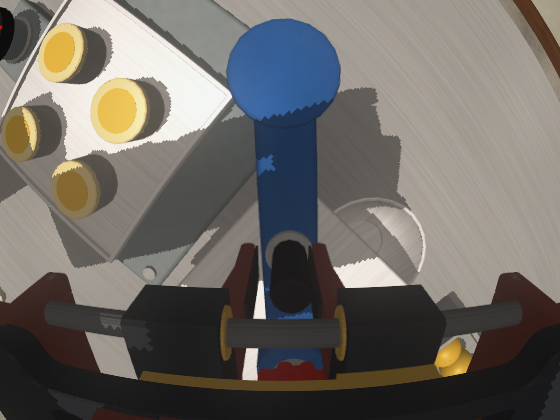

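send_rows([
  [0,0.001,0.003,0,-1],
  [0,0,0,0,-1],
  [0,0,0,0,-1],
])

```text
t: 30.75
ee_pos: [585.7, -313.5, 267.6]
orientation: [2.886, 1.23, 0.004]
ft_force: [-0.9, -1.9, 10.3]
width: 19.4
```

Run:
```python
from h import *
to(584,-313.5,263,0.807)
# arc plan: step in tool frame for turn d cw about post: tool x radial toward post
for d in (0.1,0.12,0.15):
    print(d, 100*(1-np.cos(d)),100*np.sin(d))
```

```text
now [ 585.7 -313.5  267.6] yaw 0.806 tilt 0.3 q6 0.26 F [-0.9 -1.9 10.3] w 19.4 t 30.75
d [-0.0011 -0.0013  0.0046] turn -0.001 min rows 0.1
0.1 0.49958347219741794 9.983341664682815
0.12 0.719136414613375 11.971220728891936
0.15 1.1228922063957758 14.943813247359921
```

send_rows([
  [0,0,-0.003,0,-1],
  [0.0,-0.005,0,0.05,-1],
  [0.0005,-0.01,0,0.1,-1],
])

```text
t: 31.05
ee_pos: [576.4, -303.7, 267.7]
orientation: [2.969, 1.006, 0.006]
ft_force: [9.4, -10.5, -9.0]
width: 19.7
```

send_rows([
  [0.0005,-0.01,0,0.1,-1],
  [0.0005,-0.01,0,0.1,-1],
  [0.0005,-0.01,0,0.1,-1],
])

```text
t: 31.35
ee_pos: [560.6, -277.4, 267.8]
orientation: [3.088, 0.549, 0.003]
ft_force: [5.3, -13.2, -7.1]
width: 19.4
```

```bash
cat >> h.py <<'E'
def pol(P=(653,-241)):
    o=telemetry.get_obs();p=np.array(o['ee_pos'])[:2]-P;R=cv2.Rodrigues(np.array(o['orientation'],float))[0]
    b=np.arctan2(p[1],p[0])%(2*np.pi);print('rad',np.hypot(*p).round(1),'joint',b-2.439,'psi-beta',(np.arctan2(R[1,0],R[0,0])-b+2*np.pi)%(2*np.pi)-np.pi,'z',o['ee_pos'][2],o['ft_force'])
E
python3 - <<'E'
from h import *
to(584,-313.5,263,0.807);pol()
E
```

```text
now [ 560.6 -277.4  267.8] yaw 0.352 tilt 0.35 q6 0.74 F [  5.3 -13.2  -7.1] w 19.4 t 31.35
d [0.0096 0.0419 0.005 ] turn -0.455 min rows 3.0
rad 99.4 joint 1.0777648248542988 psi-beta -0.02346011406459736 z 267.7644455234423 [  5.31342266 -13.19985736  -7.0862452 ]
```

send_rows([
  [0.0005,-0.01,0,0.1,-1],
  [0.0005,-0.01,0.001,0.1,-1],
  [0.0005,-0.01,0,0.1,-1],
  [0.0005,-0.01,0,0.1,-1],
  [0.0005,-0.01,0,0.1,-1],
])

```text
t: 31.85
ee_pos: [553.8, -228.3, 267.7]
orientation: [3.128, -0.232, -0.0]
ft_force: [-5.6, -14.0, 3.3]
width: 19.7
```

send_rows([
  [0.0005,-0.01,0,0.1,-1],
  [0.0005,-0.01,0,0.1,-1],
  [0.0005,-0.01,0,0.1,-1],
  [0.0005,-0.01,0,0.1,-1],
])

```text
t: 32.25
ee_pos: [566.3, -190.2, 267.7]
orientation: [3.02, -0.849, -0.004]
ft_force: [-10.7, -12.9, 8.2]
width: 19.2
```

Run:
```python
from h import *
pol()
```

```text
rad 100.5 joint 0.173013373220674 psi-beta -0.018687452952372396 z 267.6670427837279 [-10.65686218 -12.94847202   8.19571806]
```

send_rows([
  [0.0003,-0.008,0,0.08,-1],
  [0,0,0,0,-1],
  [0,0,0,0,-1],
])

```text
t: 32.55
ee_pos: [571.6, -182.0, 267.6]
orientation: [2.989, -0.965, -0.002]
ft_force: [-6.7, -1.8, 7.5]
width: 19.7
```

send_rows([
  [0.0003,-0.006,0,0.06,-1],
  [0,0,0,0,-1],
  [0,0,0,0,-1],
])

```text
t: 32.85
ee_pos: [575.1, -177.5, 267.7]
orientation: [2.958, -1.054, -0.003]
ft_force: [-7.8, -2.8, 8.6]
width: 19.3
```

send_rows([
  [0.0001,-0.004,0,0.03,-1],
  [0,0,0,0,-1],
  [0,0,0,0,-1],
])

```text
t: 33.15
ee_pos: [577.0, -175.2, 267.6]
orientation: [2.94, -1.097, -0.004]
ft_force: [-11.5, -7.0, 9.4]
width: 19.6
```

Run:
```python
from h import *
pol()
```

```text
rad 100.5 joint -0.010528131733718027 psi-beta -0.0013220725022433655 z 267.62581828995616 [-11.48643264  -7.02565466   9.37554868]
```

Near the stop by estimate; push until force climbs.

send_rows([
  [0,-0.004,0,0,-1],
  [0,0,0,0,-1],
  [0,0,0,0,-1],
])

```text
t: 33.45
ee_pos: [577.3, -174.8, 267.5]
orientation: [2.935, -1.094, -0.01]
ft_force: [-22.3, -20.3, 15.0]
width: 19.9
```

send_rows([
  [0,-0.004,0,0,-1],
  [0,0,0,0,-1],
  [0,0,0,0,-1],
])

```text
t: 33.75
ee_pos: [577.7, -174.4, 267.4]
orientation: [2.93, -1.092, -0.015]
ft_force: [-32.8, -32.6, 18.5]
width: 20.0
```

send_rows([
  [0,0.006,0,0,-1],
  [0,0,0,0,0.2],
  [0,0,0,0,0.2],
  [0,0,0,0,0.2],
  [0,0,0,0,0.2],
])

```text
t: 34.25
ee_pos: [580.3, -172.0, 266.8]
orientation: [-2.944, 1.097, -0.0]
ft_force: [0.5, 0.0, -0.0]
width: 48.1
```

send_rows([
  [0,0,-0.03,0,0.4],
  [0,0,-0.04,0,0.6],
  [0,0,-0.03,0,1],
  [0,0,0,0,1],
  [0,0,0,0,1],
])

```text
t: 34.75
ee_pos: [580.2, -172.0, 367.2]
orientation: [-2.944, 1.097, -0.002]
ft_force: [-0.7, 0.4, -0.3]
width: 86.6
```

Run:
```python
from h import *
pol();to(502,-114,264,None)
im=snap('wrist','w16.png');snap('top','top16.png');snap('side','s16.png')
```

```text
rad 100.3 joint -0.05621360270145681 psi-beta 0.04513794485821432 z 367.18011443512734 [-0.66727488  0.43650164 -0.26314905]
now [ 580.2 -172.   367.2] yaw -0.714 tilt 0.06 q6 1.98 F [-0.7  0.4 -0.3] w 86.6 t 34.75
d [-0.0972  0.0074  0.1031] turn 0 min rows 2.8
```

View pics/w16.png

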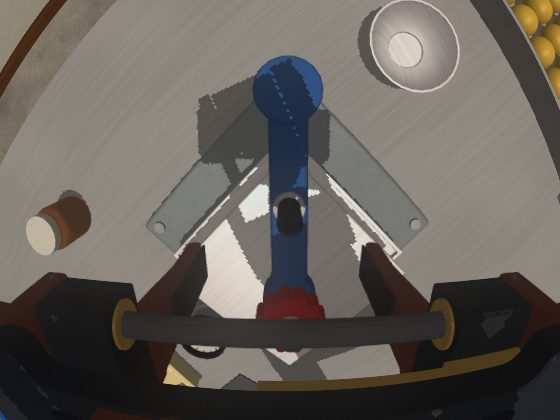

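View pics/s16.png

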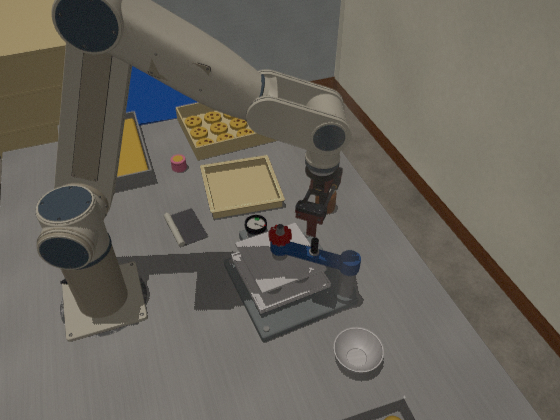

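send_rows([
  [-0.048,0.0035,0,0,1],
  [-0.048,0.0035,0,0,1],
  [0,0,0,-0.14,1],
  [0,0,0,-0.14,1],
  [0,0,0,-0.14,1],
])

```text
t: 35.4
ee_pos: [502.2, -114.3, 365.8]
orientation: [-3.109, 0.451, 0.003]
ft_force: [0.2, -0.4, 0.6]
width: 87.7
```

send_rows([
  [0,0,0,-0.15,1],
  [0,0,0,-0.15,1],
  [0,0,0,-0.15,1],
  [0,0,0,-0.15,1],
  [0,0,0,-0.15,1],
])

```text
t: 35.9
ee_pos: [502.4, -114.6, 365.5]
orientation: [-3.057, -0.719, 0.004]
ft_force: [0.6, 1.1, -0.4]
width: 87.6
```

send_rows([
  [0,0,0,-0.15,1],
  [0,0,0,-0.15,1],
  [0,0,0,-0.15,1],
  [0,0,0,-0.15,1],
  [0,0,0,-0.15,1],
])

```text
t: 36.4
ee_pos: [502.4, -114.6, 365.5]
orientation: [-2.58, -1.788, 0.003]
ft_force: [-0.2, 0.4, -1.2]
width: 87.9
```

send_rows([
  [0,0,0,-0.15,1],
  [0,0,0,-0.15,1],
  [0,0,0,-0.15,1],
  [0,0,0,-0.15,1],
  [0,0,0,-0.15,1],
])

```text
t: 36.9
ee_pos: [502.4, -114.6, 365.5]
orientation: [-1.746, -2.609, 0.001]
ft_force: [0.2, 0.4, -0.3]
width: 87.8
```

send_rows([
  [0,0,0,-0.15,1],
  [0,0,0,-0.15,1],
  [0,0,0,-0.15,1],
  [0,0,0,-0.15,1],
  [0,0,0,-0.15,1],
])

```text
t: 37.4
ee_pos: [502.4, -114.6, 365.5]
orientation: [-0.669, -3.067, -0.0]
ft_force: [0.0, 0.6, -0.5]
width: 87.9
```

send_rows([
  [0,0,0,-0.15,1],
  [0,0,0,-0.15,1],
  [0,0,0,-0.15,1],
  [0,0,0,-0.15,1],
  [0,0,0,-0.15,1],
])

```text
t: 37.9
ee_pos: [502.4, -114.6, 365.4]
orientation: [0.501, -3.099, -0.002]
ft_force: [-0.1, 0.3, -0.2]
width: 87.9
```

Run:
```python
from h import *
to(502.5,-113.5,264,None)
im=snap('wrist','w17.png')
```

```text
now [ 502.4 -114.6  365.4] yaw -2.821 tilt 0.16 q6 -2.14 F [-0.1  0.3 -0.2] w 87.9 t 37.9
d [-0.0006  0.0008  0.1014] turn 0 min rows 2.0
```

View pics/w17.png

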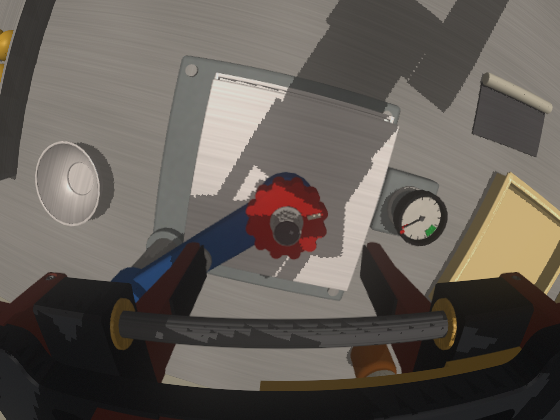

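Run:
```python
from h import *
im=load('w17.png');hsv=cv2.cvtColor(im['color'],cv2.COLOR_BGR2HSV)
m=(((hsv[...,0]<6)|(hsv[...,0]>174))&(hsv[...,1]>150)&(hsv[...,2]>70)).astype(np.uint8)
m[:165]=0;m[265:]=0;m[:,:240]=0;m[:,335:]=0
pts=cv2.findNonZero(m);(c,r)=cv2.minEnclosingCircle(pts);print(c,r,wf(im,*c,209).round(1),wf(im,*c,214).round(1))
for p in [(247,219),(327,219),(287,259),(287,180)]: print(wf(im,*p,210).round(1))
```

```text
(286.17681884765625, 218.12667846679688) 41.560794830322266 [ 501.8 -112.6  209. ] [ 500.3 -113.2  214. ]
[ 511.8 -141.3  210. ]
[492.3 -82.4 210. ]
[ 534.3 -101.1  210. ]
[ 473.  -121.6  210. ]
```

send_rows([
  [0,0,0.02,-0.1,1],
  [0,0,0.03,-0.1,1],
  [0,0,0.03,0,1],
  [0,0,0.018,0,1],
  [0,0,0,0,1],
])

```text
t: 38.45
ee_pos: [501.0, -114.3, 265.6]
orientation: [0.793, -3.033, -0.005]
ft_force: [0.3, 0.4, 0.1]
width: 87.9
```

send_rows([
  [0,0,0,0,1],
  [0,0,0,0,1],
])

```text
t: 38.65
ee_pos: [503.5, -114.9, 269.8]
orientation: [-0.797, 3.038, -0.001]
ft_force: [-0.2, 0.2, -0.7]
width: 87.8
```

Run:
```python
from h import *
to(502,-112.7,265,None)
```

```text
now [ 503.5 -114.9  269.8] yaw -2.628 tilt 0.08 q6 -2.33 F [-0.2  0.2 -0.7] w 87.8 t 38.65
d [0.0002 0.0026 0.0048] turn 0 min rows 0.1
```

send_rows([
  [0,0.002,0.004,0,1],
  [0,0,0,0,-1],
  [0,0,0,0,-1],
  [0,0,0,0,-1],
  [0,0,0,0,-1],
])

```text
t: 39.15
ee_pos: [501.4, -112.3, 265.1]
orientation: [0.798, -3.038, -0.003]
ft_force: [-2.2, 4.9, 4.0]
width: 63.5
```

send_rows([
  [0,0,0,0,-1],
  [0,0,0,0.05,-1],
  [0,0,0,0.1,-1],
])

```text
t: 39.45
ee_pos: [501.4, -112.3, 265.1]
orientation: [0.565, -3.089, -0.002]
ft_force: [-2.9, 4.3, 3.2]
width: 63.9
```

Run:
```python
from h import *
to(502,-112.7,265,None);print(telemetry.get_obs()['moment'])
im=snap('wrist','w18.png')
```

```text
now [ 501.4 -112.3  265.1] yaw -2.78 tilt 0.11 q6 -2.18 F [-2.9  4.3  3.2] w 63.9 t 39.45
d [-0.0004 -0.0006  0.0001] turn 0 min rows 0.0
[0.95679584 0.34814563 0.27797722]
```

View pics/w18.png

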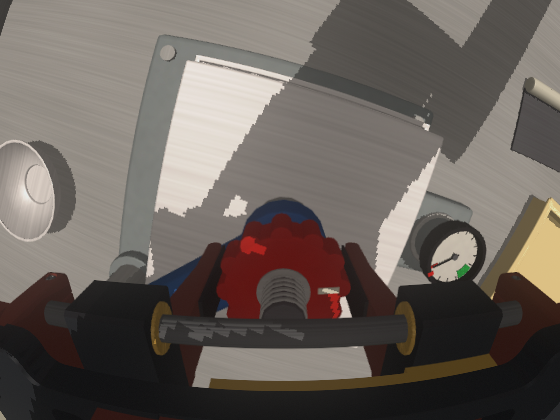

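send_rows([
  [0,0,0,0.13,-1],
  [0,0,0,0.13,-1],
  [0,0,0,0.13,-1],
  [0,0,0,0.13,-1],
  [0,0,0,0.13,-1],
])

```text
t: 40.0
ee_pos: [501.5, -112.3, 265.1]
orientation: [-0.455, -3.107, -0.002]
ft_force: [-2.8, 5.9, 4.9]
width: 63.1
```

send_rows([
  [0,0,0,0.13,-1],
  [0,0,0,0.13,-1],
  [0,0,0,0.13,-1],
  [0,0,0,0.13,-1],
  [0,0,0,0.13,-1],
])

```text
t: 40.5
ee_pos: [501.5, -112.3, 265.1]
orientation: [-1.423, -2.799, -0.001]
ft_force: [-3.8, 5.9, 4.2]
width: 63.8
```

Run:
```python
from h import *
to(502,-112.7,265,None);print(telemetry.get_obs()['moment'])
im=snap('side','s18.png');snap('wrist','w19.png')
c=cv2.resize(im['color'][190:340,210:370],None,fx=4,fy=4,interpolation=cv2.INTER_CUBIC);cv2.imwrite('pics/c18.png',c)
```

```text
now [ 501.5 -112.3  265.1] yaw 2.201 tilt 0.1 q6 -0.87 F [-3.8  5.9  4.2] w 63.8 t 40.5
d [-0.0007  0.0002  0.0001] turn 0 min rows 0.0
[9.57957553e-01 1.07589845e-04 3.17393312e-01]
```

View pics/c18.png

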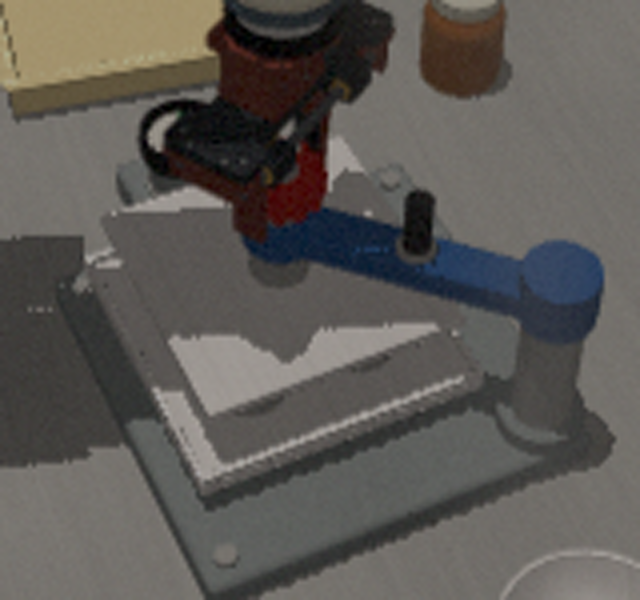

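View pics/w19.png

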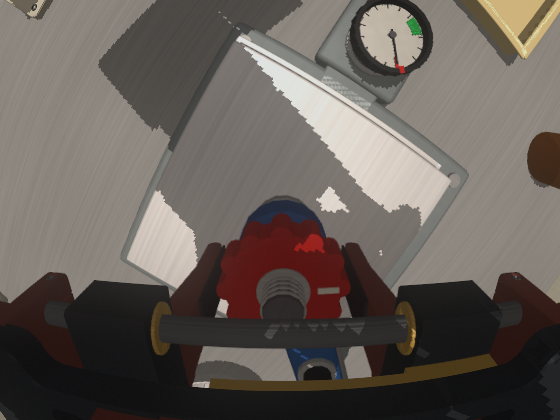

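send_rows([
  [0,0,0,0.13,-1],
  [0,0,0,0.13,-1],
  [0,0,0,0.13,-1],
  [0,0,0,0.13,-1],
  [0,0,0,0.13,-1],
])

```text
t: 41.1
ee_pos: [501.5, -112.3, 265.1]
orientation: [-2.242, -2.198, -0.0]
ft_force: [-4.1, 5.5, 4.5]
width: 63.5
```

Run:
```python
from h import *
to(502,-112.7,265,None);print(telemetry.get_obs()['moment'])
snap('wrist','w20.png')
```

```text
now [ 501.5 -112.3  265.1] yaw 1.551 tilt 0.08 q6 -0.22 F [-4.1  5.5  4.5] w 63.5 t 41.1
d [-0.0004  0.0005  0.0001] turn 0 min rows 0.0
[ 0.79368639 -0.07566204  0.31196588]
```

View pics/w20.png

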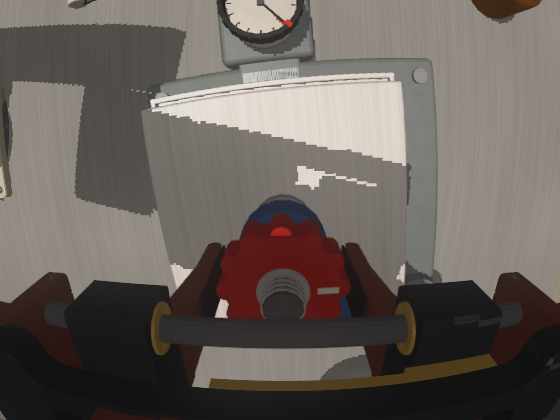

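send_rows([
  [0,0,0,0.1,-1],
  [0,0,0,0.1,-1],
  [0,0,0,0.1,-1],
  [0,0,0,0.1,-1],
  [0,0,0,0.1,-1],
])

```text
t: 41.65
ee_pos: [501.5, -112.3, 265.1]
orientation: [-2.716, -1.577, 0.0]
ft_force: [-3.3, 5.3, 3.3]
width: 63.8
```

Run:
```python
from h import *
to(502,-112.7,265,None);print(telemetry.get_obs()['moment'])
snap('wrist','w21.png');im=snap('side','s21.png');
c=cv2.resize(im['color'][200:260,230:290],None,fx=8,fy=8,interpolation=cv2.INTER_CUBIC);cv2.imwrite('pics/c21.png',c)
```

```text
now [ 501.5 -112.3  265.1] yaw 1.052 tilt 0.07 q6 0.27 F [-3.3  5.3  3.3] w 63.8 t 41.65
d [-0.0001  0.0006  0.0001] turn 0 min rows 0.0
[5.61921627e-01 5.05057473e-04 2.35932160e-01]
```

View pics/w21.png

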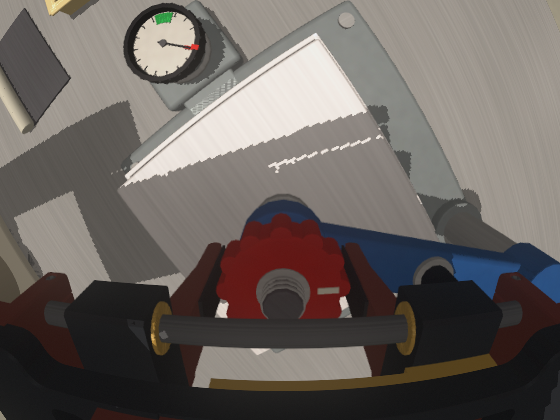

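View pics/c21.png

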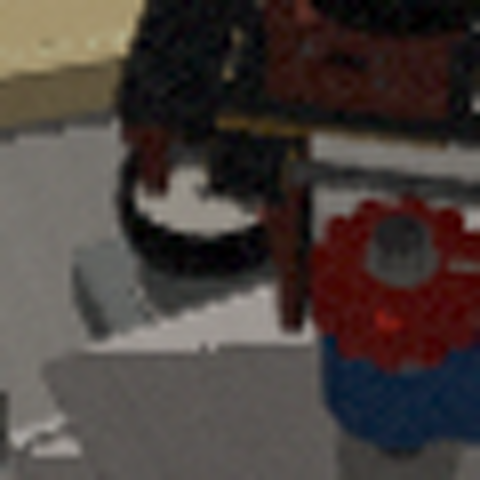

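send_rows([
  [0,0,0,0.1,-1],
  [0,0,0,0.1,-1],
  [0,0,0,0.1,-1],
  [0,0,0,0.1,-1],
  [0,0,0,0.1,-1],
])

```text
t: 42.25
ee_pos: [501.5, -112.3, 265.1]
orientation: [-3.021, -0.857, 0.001]
ft_force: [-2.9, 5.4, 3.8]
width: 63.7
```

Run:
```python
from h import *
to(502,-112.7,265,None);print(telemetry.get_obs()['moment'])
snap('wrist','w22.png')
```

```text
now [ 501.5 -112.3  265.1] yaw 0.553 tilt 0.07 q6 0.77 F [-2.9  5.4  3.8] w 63.7 t 42.25
d [0.0002 0.0006 0.0001] turn 0 min rows 0.0
[0.38806599 0.15204681 0.38159893]
```

View pics/w22.png

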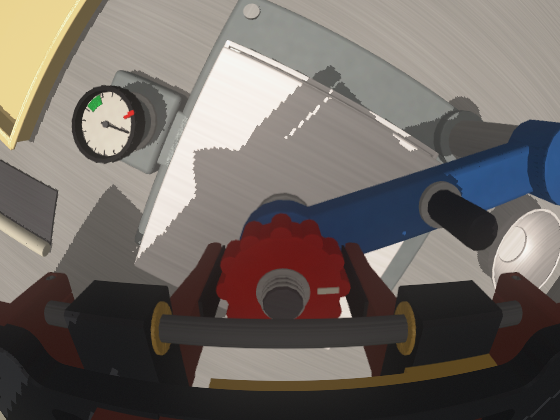

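send_rows([
  [0,0,0,0.1,-1],
  [0,0,0,0.1,-1],
  [0,0,0,0.1,-1],
  [0,0,0,0.1,-1],
  [0,0,0,0.1,-1],
])

```text
t: 42.8
ee_pos: [501.5, -112.3, 265.1]
orientation: [-3.14, -0.083, 0.002]
ft_force: [-1.9, 6.0, 4.2]
width: 63.4
```

send_rows([
  [0,0,0,0.1,-1],
  [0,0,0,0.1,-1],
  [0,0,0,0.1,-1],
  [0,0,0,0.1,-1],
  [0,0,0,0.1,-1],
])

```text
t: 43.3
ee_pos: [501.5, -112.4, 265.1]
orientation: [-3.063, 0.697, 0.002]
ft_force: [-1.6, 4.8, 4.6]
width: 63.5
```

send_rows([
  [0,0,0,0.1,-1],
  [0,0,0,0.1,-1],
  [0,0,0,0.1,-1],
  [0,0,0,0.1,-1],
  [0,0,0,0.1,-1],
])

```text
t: 43.8
ee_pos: [501.5, -112.4, 265.1]
orientation: [-2.796, 1.433, 0.002]
ft_force: [-2.4, 5.2, 3.7]
width: 63.7
```

Run:
```python
from h import *
to(502,-112.7,265,None);print(telemetry.get_obs()['moment'])
snap('wrist','w23.png')
```

```text
now [ 501.5 -112.4  265.1] yaw -0.947 tilt 0.09 q6 2.27 F [-2.4  5.2  3.7] w 63.7 t 43.8
d [ 0.0006 -0.0002  0.0001] turn 0 min rows 0.0
[0.67001003 0.61803856 0.4131873 ]
```

View pics/w23.png

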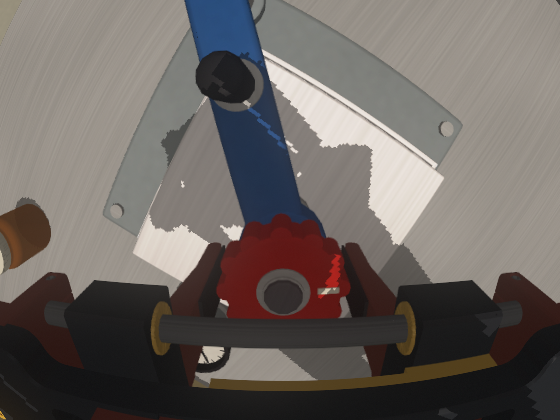

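send_rows([
  [0,0,0,0,1],
  [0,0,0,0,1],
  [0,0,0,0,1],
  [0,0,0,0,1],
])

```text
t: 44.25
ee_pos: [502.0, -113.1, 264.9]
orientation: [2.798, -1.428, 0.0]
ft_force: [0.1, 0.6, 0.2]
width: 87.2
```

send_rows([
  [0,0,0,-0.15,1],
  [0,0,0,-0.15,1],
  [0,0,0,-0.15,1],
  [0,0,0,-0.15,1],
  [0,0,0,-0.15,1],
])

```text
t: 44.75
ee_pos: [502.0, -113.1, 264.9]
orientation: [3.128, -0.295, 0.0]
ft_force: [0.1, 0.8, -0.2]
width: 87.7
```

send_rows([
  [0,0,0,-0.15,1],
  [0,0,0,-0.15,1],
  [0,0,0,-0.15,1],
  [0,0,0,-0.15,1],
  [0,0,0,-0.15,1],
])

```text
t: 45.25
ee_pos: [502.0, -113.1, 264.9]
orientation: [3.018, 0.871, 0.0]
ft_force: [0.3, -0.0, -0.2]
width: 87.7
```

```bash
cat >> h.py <<'E'
def dial(im,u0,v0,fn,s=6,n=45,z=90):
    # rectified top view of the dial: world plane z, press-x up, -y right
    h=wf(im,u0,v0,z);N=480;mx=np.zeros((N,N),np.float32);my=mx.copy()
    for i in range(N):
        for j in range(N):
            a=(240-i)*40/240;b=(j-240)*40/240
            mx[i,j],my[i,j]=proj_f(im,[h[0]+a,h[1]-b,z])
    cv2.imwrite('pics/'+fn,cv2.remap(im['color'],mx,my,cv2.INTER_CUBIC));print(h)
E
python3 - <<'E'
from h import *
to(502,-112.7,265,None)
im=snap('wrist','w24.png');dial(im,105,124,'d24.png')
E
```

```text
now [ 502.  -113.1  264.9] yaw 0.562 tilt 0.01 q6 0.76 F [ 0.3 -0.  -0.2] w 87.7 t 45.25
d [ 0.0002 -0.0003 -0.0001] turn 0 min rows 0.0
[487.27369684  58.86663082  90.        ]
```

View pics/w24.png

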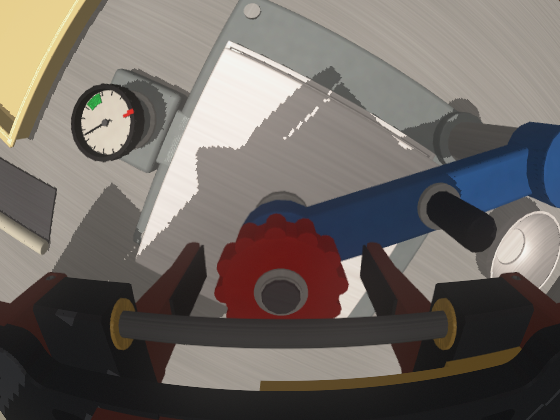

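View pics/d24.png

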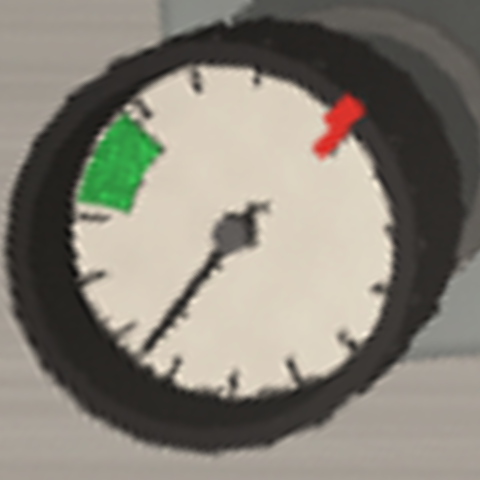

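send_rows([
  [0,0,0,0,-1],
  [0,0,0,0,-1],
  [0,0,0,0,-1],
  [0,0,0,0,-1],
  [0,0,0,0,-1],
])

```text
t: 45.8
ee_pos: [501.5, -112.4, 264.8]
orientation: [-3.02, -0.859, 0.001]
ft_force: [-1.2, 4.5, 2.2]
width: 63.3
```

send_rows([
  [0,0,0,0.1,-1],
  [0,0,0,0.1,-1],
  [0,0,0,0.1,-1],
  [0,0,0,0.1,-1],
  [0,0,0,0.1,-1],
])

```text
t: 46.3
ee_pos: [501.5, -112.3, 264.8]
orientation: [-3.139, -0.081, 0.002]
ft_force: [-2.0, 5.0, 2.7]
width: 63.7
```

send_rows([
  [0,0,0,0.1,-1],
  [0,0,0,0.1,-1],
  [0,0,0,0.1,-1],
  [0,0,0,0.06,-1],
  [0,0,0,0,-1],
])

```text
t: 46.8
ee_pos: [501.5, -112.3, 264.9]
orientation: [-3.104, 0.48, 0.002]
ft_force: [-1.9, 4.6, 2.6]
width: 63.4
```

Run:
```python
from h import *
to(502,-112.7,265,None);print(telemetry.get_obs()['moment'])
im=snap('wrist','w25.png');im=snap('top','top25.png')
c=cv2.resize(im['color'][195:285,240:400],None,fx=5,fy=5,interpolation=cv2.INTER_CUBIC);cv2.imwrite('pics/c25.png',c)
```

```text
now [ 501.5 -112.3  264.9] yaw -0.307 tilt 0.1 q6 1.63 F [-1.9  4.6  2.6] w 63.4 t 46.8
d [ 0.0006  0.0002 -0.0001] turn 0 min rows 0.0
[ 1.01032996  0.30502477 -0.11842721]
```

View pics/w25.png

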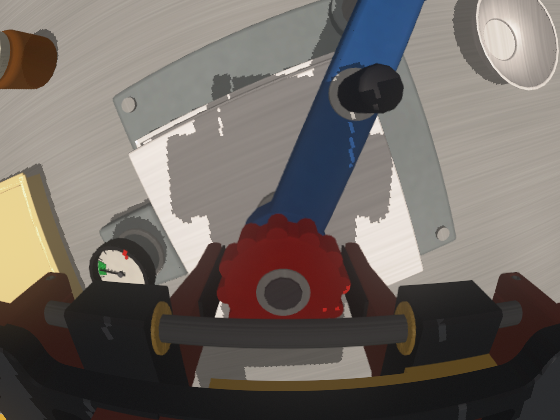

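View pics/c25.png

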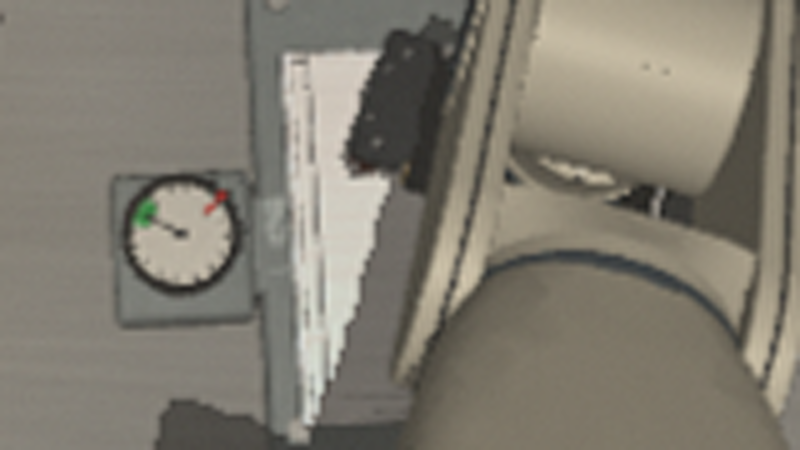

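send_rows([
  [0,0,0,0,1],
  [0,0,0,0,1],
  [0,0,0,0,1],
  [0,0,0,0,1],
])

```text
t: 47.3
ee_pos: [502.0, -113.2, 264.9]
orientation: [3.105, -0.476, 0.0]
ft_force: [-0.2, -0.1, -0.1]
width: 87.3
```

send_rows([
  [0,0,-0.03,0,1],
  [0,0,-0.04,0,1],
  [0,0,-0.03,0,1],
  [-0.03,0,0,0,1],
  [-0.03,0,0,0,1],
])

```text
t: 47.8
ee_pos: [444.7, -95.1, 365.9]
orientation: [3.105, -0.476, 0.004]
ft_force: [0.4, -0.0, -0.1]
width: 87.9
```

send_rows([
  [-0.04,-0.02,0,0,1],
  [-0.03,-0.02,0,0,1],
  [0,0,0,0,1],
  [0,0,0,0,1],
])

```text
t: 48.2
ee_pos: [390.0, -35.7, 365.4]
orientation: [3.105, -0.474, 0.003]
ft_force: [-0.3, -0.7, 0.1]
width: 87.7
```

Run:
```python
from h import *
to(502,-112.7,265,None)
im=snap('wrist','w26.png')
u,v=proj_f(im,[487.5,61.5,90]);print(u,v);dial(im,u,v,'d26.png')
snap('side','s26.png')
```

```text
now [390.  -35.7 365.4] yaw -0.303 tilt 0.1 q6 1.75 F [-0.3 -0.7  0.1] w 87.7 t 48.2
d [0.1297 0.0401 0.1006] turn 0 min rows 3.4
174.9295537061772 132.14948393109842
[487.5  61.5  90. ]
```

View pics/w26.png

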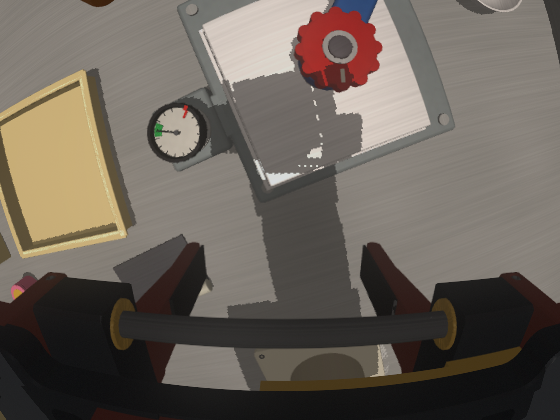

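View pics/d26.png

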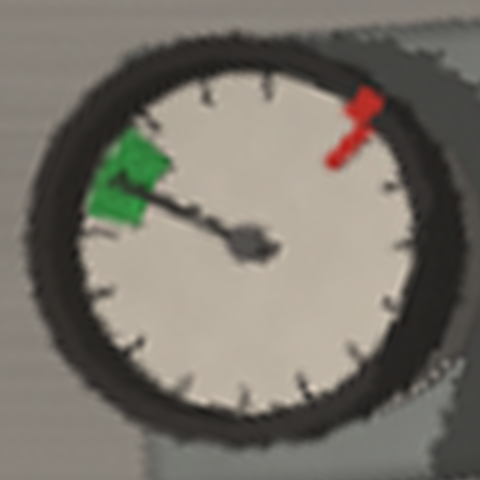

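View pics/s26.png

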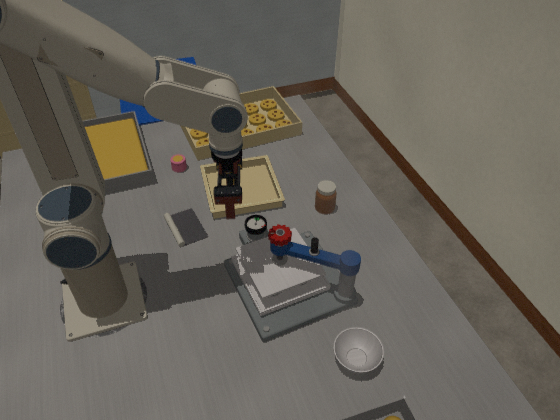

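Run:
```python
from h import *
print(telemetry.get_obs()['ft_force'],ctrl.close_job())
```

```text
the job is handed in; nothing more can be done
[ 0.69857504 -0.9986235   0.75148612] None
```

I pressed the batch and handed the job in at about 48 s of the 210 s allowed; handing in gives no verdict.

- **Moulds:** All four stood upright inside the rim when I last saw them, before the plate covered them. None looked knocked aside.
- **Zero:** With all the moulds on and nothing pressing, I turned the bezel about 1.27 rad clockwise. In the wrist picture the pointer lay on the red mark.
- **Swing arm:** I swung it closed by its peg until the force climbed to about 46 N with almost no further movement, so I took it to be on its stop. I did not measure its angle again after winding the wheel.
- **Wheel:** I wound it about 5.5 rad clockwise in two grips. The pointer now stands about 0.06 rad short of the middle of the green band, which is about 54 N going by the dial.
- **At hand-in:** The gripper was open and well clear, with no contact force. The bowl and jar looked unmoved in the pictures, though I did not measure their positions.

One reading disagreed: the wheel moment was about 0.4 N m partway through winding. At the end of the last turn, with the wheel held still, it was about -0.1 N m. I relied on the dial for the load.

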